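# Open the push-and-turn cap of a leaning ice core sleeve

## Robot

A 7-joint arm with a two-finger parallel gripper is mounted at the origin on the work surface. World frame = base frame: x ahead of the robot, y to its left, z up, the work surface at z = 0. Lengths are in m, angles in rad, forces in N, time in s.
With the tool pointing down it reaches from about 0.4 to 0.85 m from the base axis. Payload 4.5 kg.
Tool frame: the origin (TCP) lies at the very end of the fingers, on their centre line; the grasp point (between the pads) lies 19 mm behind it (r.grip_depth is the distance from the TCP to the grasp point, in m); z points along the fingers, x is the direction in which the jaws open and shut, and the axes are right-handed (so a half turn about z gives the same grasp; the last joint's range is limited). The gripper opens to 88 mm and grips with 3 to 60 N. Pads are 18 mm wide; open, the fingers measure 123 mm over their backs; the gripper's body (75 mm by 187 mm) begins 45 mm behind the grasp point.
Start: joints at [-1.229, 0.689, -0.195, 1.565, 0.157, 0.902, -0.215], TCP at [0.189, 0.596, 0.239] pointing down, gripper open.
Joint ranges: [-3.01, 3.01], [-0.46, 2.08], [-1.47, 1.51], [0.13, 2.56], [-1, 4.14], [0.04, 2.09], [-2.66, 2.66]. Speed limits (rad/s): [2.57, 2.57, 3.14, 3.14, 3.14, 3.14, 3.14].

## Interface

Orientations are given as a unit quaternion [x, y, z, w].
In Python, from plant import r gives the robot as it stands. The module is installed in compiled form; this text tells all that it offers.
- The arm moves only by the shell command python3 -m jog 'ROWS' [FORCE]. ROWS is JSON, a list of rows, each a list of 5 numbers: the shift along the tool's x, y, z in units of 1 m (1.0 is 1 m), then the turn about the tool's z in units of 360 degrees (1.0 is 360 degrees), then the closure, from 0 (fully open) to 1 (shut). In form: [[dx, dy, dz, yaw, fingers], ...]. A call has 1 to 20 rows; each row shifts and turns the commanded pose from where the row before left it, along the tool's axes as they then stand; what a row does not reach is not made up. A row lasts 1/10 s, in which the tool goes at most 50 mm and 8.59 degrees, less where a joint would pass 70% of its speed; a pose out of reach is approached as far as the arm can. A call with a number of a shift or a turn outside -1 to 1 is refused whole. A call with a gripper value outside its range is refused whole. The fingers move at their own pace and stop on an object; FORCE is the grip in N (left out, the last holds). Time passes only in rows, so rows that do not move let the fingers close. It gives the time, the measured TCP pose, the force and the opening at its end, in the units of the state.
- r.get_state(): the state, without advancing time (a new reading comes with each control period).
- r.snapshot(name): name is "side" or "top" or "wrist"; returns the picture (420x560x3 uint8, red, green, blue); there is no depth.
- r.get_calibration(name): a dict with "mtx" (3x3 intrinsics, pixels), "R" (3x3) and "t" (3): a world point X has camera coordinates R X + t. Camera axes: x right, y down, z forward; pixel columns grow to the right and rows downward; lengths in m; the calibration is good to about 2 mm. A picture is of the moment at which its call begins: read the wrist's pose just before it. get_calibration takes no time and is no camera call; for the wrist camera it gives the pose at the moment of the call.
- r.finish_job(): hands the job in, once; it reports no verdict.
Trained networks look in the newest picture that a camera, given by its name, has taken for a name from the list of things; names that differ only in an ending like _2 or _b are one class to them, and where a whole thing is asked for, a point or a joint stands for the part that bears it (a point fixed in the world has none). Each returns a list of dicts, best first, with "score" (0 to 1); they miss things now and then, are a little off and sometimes report something else, mostly with a low value. They report only what shows in the picture. A call takes as long as a camera call. They do not tell look-alikes from the thing itself.
- r.cut_out(thing, camera): "pixels" (420x560 bool, what is visible of it) and "rect" ([left, top, right, bottom] in pixels, round what is visible of it).
The state is a dict: "clock": time; "q": joint angles; "qd": joint speeds; "joint_torque": joint torques, N m; "tool_pos": TCP position; "eef_rot": TCP orientation; "contact_force": force on the tool from outside, world axes, zero at the start; "moment": the same for the moment, N m; "opening": opening from 0.0 (shut) to 1.0 (fully open).
Only numpy, scipy, OpenCV 4.12 (cv2) and the standard library are available. Lean on these libraries where they do the work, as an engineer would, in place of code of your own. Each camera call takes 0.05 s, during which the arm holds its last target.

## Task

Open the ice core sleeve that leans in its rest: push its brass locking cap down along the sleeve's axis and keep it down while turning it anticlockwise (seen from the cap's end) past both catches of its ratchet until it comes free, without forcing it, then lift it off. Stand it on its rim, grip bar up, in the free half of the aluminium cap tray; set it down, do not drop it, and leave the spare cap, the counter and the gauge cup where they are.

Things in the scene. Friction and masses are not known exactly. Their poses are not given: they have to be found in the camera images.
- cap: Brass push-and-turn cap, locked on the sleeve at the start; about 0.45 kg. Origin: centre of the open rim of its skirt; z runs along its axis, out through the grip bar; x along the bar. Skirt 63 mm across outside, 55 inside, z = 0 to 30 mm; closed by a disc 64 mm across, z = 30 to 36 mm. Two stepped slots in the skirt, half a turn apart, take the sleeve's lugs.
- cap_bar (a point): Centre of the cap's grip bar, 48 mm up the cap's z. The bar stands on the disc: 50 mm long (cap x), 14 mm wide (cap y), from z = 35 to 61 mm; room for fingers on the disc: 24 mm at either side.
- sleeve: Aluminium ice core sleeve: tube 64 mm across, 150 mm long; neck 52 mm across stands 30 mm up from its shoulder. Leans 30 deg from vertical, cap end towards the robot. Origin: on the axis at the shoulder; z along the axis out through neck and cap; x parallel to the cap's bar while locked. The locked cap's origin is at z = 10 mm. The sleeve cannot turn or come out of its rest.
- lug (a point): Outer face of one of two square steel lugs on the neck, 6 by 6 mm, at sleeve z = 16.5 mm. Locked: each sits in a 5.5 mm deep notch of the cap. Pushed over 5.5 mm down, the cap turns anticlockwise (right-handed about its z; never clockwise): past a catch, past a second notch at 38 deg that locks again if let up, past a second catch; from 71 deg to a stop at 83 deg it comes straight off along z.
- seal: Black rubber seal ring round the neck, 61 mm across, that springs the cap up from below: a push of about 6 N on the cap starts it down, 14 N holds it fully down, 8 mm below its locked place, where it is firm. Free of the cap it stands 4 mm higher. Origin and axes as the sleeve's.
- sleeve_foot (a point): Centre of the sleeve's lower end. Below it the rest has a rubber dome buffer on a screw. At the start the sleeve, held by its strap's friction, stands off the buffer by an unknown gap of 1 to 9 mm; pushing the cap with about 5 N first slides the whole sleeve down its axis onto the buffer, and only then does the cap go down on the sleeve.
- rest: Aluminium rest, bolted down: base plate 165 by 90 by 6 mm, leaning back sheet, steel strap round the sleeve. Origin: on the mat, under the sleeve's lower end; z up; the sleeve leans to its -x (towards the robot, give or take 20 deg). The cap's origin starts 86 mm to -x and 194 mm up.
- tray: Shallow aluminium tray, fixed: 250 mm long (x) by 130 mm (y), rim 18 mm high, walls and floor 3 mm thick. Origin: centre of its underside. The half at its +x holds the spare cap; the half at its -x is free. To the left or to the right of the rest.
- spare: A second, equal brass cap that stands rim down in the tray, about 60 mm to +x of its centre. Origin: centre of its rim; z up through its grip. Not to be moved.
- counter: Black bakelite counter housing, 88 by 128 by 64 mm high, with four blank white drums and two spindles at its sides. Origin: centre of its underside. On the other side of the rest than the tray. Not to be moved.
- gauge_cup: Tin snow gauge cup, open, 84 mm across and 110 mm high, behind the rest. Origin: centre of its underside. Not to be moved.
Mind the look-alikes: they are no part of the job. Leave any purple or turquoise look-alike of the cap alone.

How it is judged:
By the outcome, as a careful person would: the job done as asked, in the order asked, and still so for the second after the job is handed in, with the robot touching nothing.
It also fails if it takes over 42 s, if anything falls off the work surface, if the arm or the gripper's body presses on something with over 40 N, if the wrist force passes 120 N, or if a joint passes its speed limit or range.

## Working session

There is one attempt and no reset: what is moved stays moved. The work goes in short steps, Python scripts to look and compute and a shell command to move; the robot and the scene stay as the last step left them, time stands still between calls to the robot, and variables do not carry over. Pictures are saved under pics/ and viewed, and the job is handed in when it is done.

```bash
mkdir -p pics
python3 - <<'E'
from plant import r
import cv2,numpy as np
s=r.get_state();print({k:np.round(v,3) for k,v in s.items()})
for n in ["side","top","wrist"]:
    im=r.snapshot(n);cv2.imwrite(f"pics/{n}0.png",im[:,:,::-1])
    c=r.get_calibration(n);print(n,np.round(c["mtx"],1).tolist(),np.round(c["R"],3).tolist(),np.round(c["t"],3))
    for t in ["cap","cap_bar","sleeve","rest","tray","spare","counter","gauge_cup","lug"]:
        o=r.cut_out(t,n);print(t,[(round(d["score"],2),np.round(d["rect"]).tolist()) for d in o][:4])
E
```

```text
{'clock': np.float64(0.0), 'q': array([-1.229,  0.69 , -0.194,  1.566,  0.157,  0.903, -0.215]), 'qd': array([-0.001,  0.   , -0.001,  0.002, -0.001, -0.001, -0.001]), 'joint_torque': array([ 0.0000e+00, -5.2755e+01, -1.2670e+00, -1.5343e+01, -5.3000e-02,
        6.0000e-03,  0.0000e+00]), 'tool_pos': array([0.189, 0.595, 0.238]), 'eef_rot': array([ 0.807,  0.59 , -0.001,  0.001]), 'contact_force': array([-0.638, -0.058,  0.99 ]), 'moment': array([ 0.011, -0.008,  0.049]), 'opening': np.float64(1.0)}
side [[390.6, 0.0, 289.0], [0.0, 390.6, 218.2], [0.0, 0.0, 1.0]] [[0.997, -0.071, 0.005], [-0.039, -0.608, -0.793], [0.059, 0.79, -0.61]] [-0.544  0.135  0.861]
cap [(0.9, [184.0, 197.0, 209.0, 220.0]), (0.61, [268.0, 182.0, 310.0, 222.0]), (0.56, [135.0, 334.0, 179.0, 382.0])]
cap_bar [(0.95, [185.0, 193.0, 214.0, 221.0]), (0.9, [134.0, 335.0, 176.0, 383.0]), (0.86, [268.0, 184.0, 308.0, 216.0])]
sleeve [(0.57, [284.0, 200.0, 347.0, 270.0])]
rest [(0.76, [278.0, 204.0, 357.0, 295.0])]
tray [(0.64, [199.0, 325.0, 360.0, 418.0])]
spare [(0.72, [290.0, 340.0, 330.0, 389.0])]
counter [(0.92
[... 424 characters left out ...]
 304.0, 218.0])]
cap_bar [(0.95, [274.0, 186.0, 301.0, 217.0]), (0.74, [346.0, 291.0, 376.0, 314.0]), (0.69, [173.0, 281.0, 199.0, 308.0])]
sleeve [(0.7, [275.0, 160.0, 305.0, 192.0])]
rest [(0.67, [264.0, 153.0, 300.0, 215.0])]
tray [(0.92, [334.0, 170.0, 410.0, 274.0])]
spare [(0.62, [358.0, 190.0, 385.0, 211.0])]
counter [(0.92, [143.0, 202.0, 200.0, 250.0])]
gauge_cup [(0.59, [282.0, 106.0, 315.0, 144.0])]
lug [(0.72, [275.0, 158.0, 298.0, 190.0])]
wrist [[293.6, 0.0, 283.2], [0.0, 293.6, 207.1], [0.0, 0.0, 1.0]] [[0.303, 0.953, -0.0], [0.919, -0.292, 0.264], [0.251, -0.08, -0.965]] [-0.623 -0.037  0.389]
cap []
cap_bar []
sleeve []
rest []
tray []
spare []
counter []
gauge_cup []
lug []
```

View pics/side0.png

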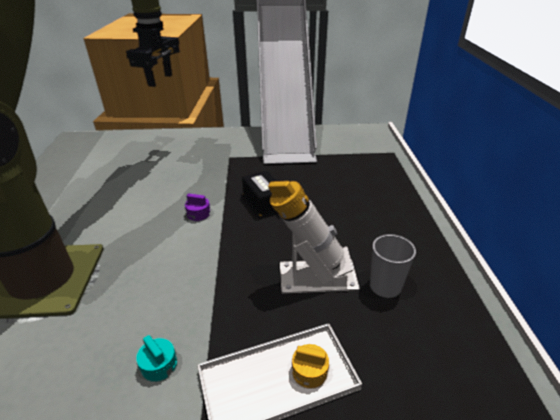

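View pics/top0.png

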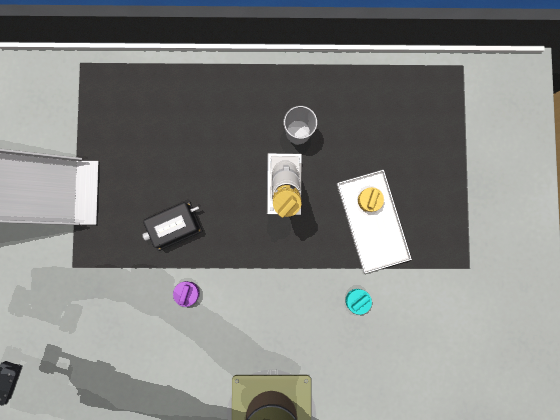

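Run:
```python
import cv2,numpy as np
a=cv2.imread('pics/top0.png');b=cv2.imread('pics/side0.png')
A=cv2.resize(a[140:240,255:425],None,fx=4.7,fy=4.7,interpolation=cv2.INTER_CUBIC);cv2.imwrite('pics/topc.png',A)
B=cv2.resize(b[170:305,230:370],None,fx=4.4,fy=4.4,interpolation=cv2.INTER_CUBIC);cv2.imwrite('pics/sidec.png',B)
```

```text
(no output)
```

View pics/topc.png

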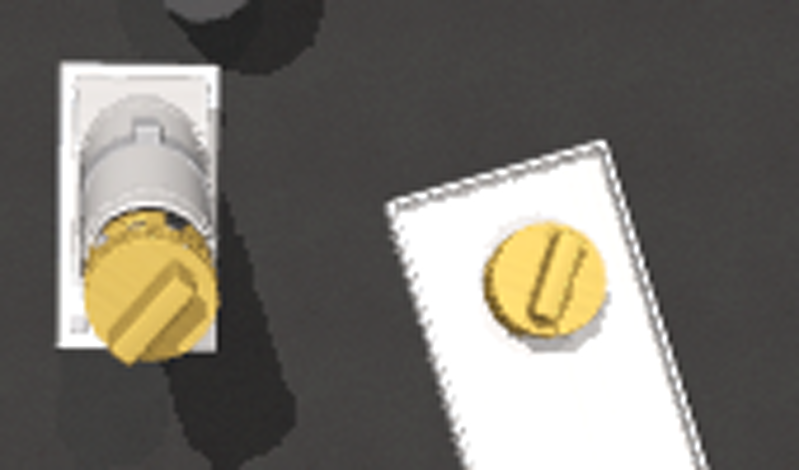

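View pics/sidec.png

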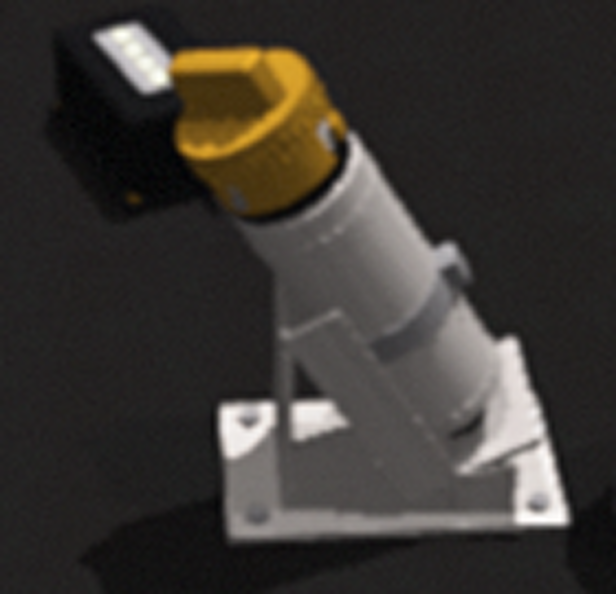

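The brass cap at top (287,202) / side (288,200) sits on the sleeve, so it is the one to open. The brass cap at top (371,199) stands in the tray, so it is the spare. The purple cap at (186,294) and the turquoise one at (359,301) are look-alikes. Next I triangulate.

```bash
cat > h.py <<'E'
import numpy as np,cv2
from scipy.spatial.transform import Rotation as Ro
def P(c,X):
    X=np.atleast_2d(X);Y=X@np.array(c["R"]).T+np.array(c["t"]).ravel();q=Y@np.array(c["mtx"]).T
    return q[:,:2]/q[:,2:]
def ray(c,uv):
    R=np.array(c["R"]);o=-R.T@np.array(c["t"]).ravel()
    d=R.T@np.linalg.solve(np.array(c["mtx"]),[uv[0],uv[1],1.]);return o,d/np.linalg.norm(d)
def onz(c,uv,z):
    o,d=ray(c,uv);return o+d*(z-o[2])/d[2]
def tri(rs):
    A=np.zeros((3,3));b=np.zeros(3)
    for o,d in rs:
        M=np.eye(3)-np.outer(d,d);A+=M;b+=M@o
    return np.linalg.solve(A,b)
def frame(az,phi,lean=np.radians(30)):
    # az: horizontal direction (angle) to which the cap leans ; x axis = bar at angle phi from up-slope dir, right-handed about a
    l=np.array([np.cos(az),np.sin(az),0]);a=np.sin(lean)*l+np.cos(lean)*np.array([0,0,1])
    u=-np.cos(lean)*l+np.sin(lean)*np.array([0,0,1]);v=np.cross(a,u)
    b=np.cos(phi)*u+np.sin(phi)*v
    return np.c_[b,np.cross(a,b),a]
def capparts(T,R):
    t=np.linspace(0,2*np.pi,48,endpoint=False);C=np.c_[np.cos(t),np.sin(t),0*t]
    sk=np.r_[C*.0315,C*.0315+[0,0,.03]];di=np.r_[C*.032+[0,0,.03],C*.032+[0,0,.036]]
    ba=np.array([[x,y,z] for x in(-.025,.025) for y in(-.007,.007) for z in(.036,.061)])
    return [p@R.T+T for p in (sk,di,ba)]
def sil(c,T,R,s=4,off=(0,0),shape=(420,560)):
    m=np.zeros((shape[0]*s,shape[1]*s),np.uint8);
    for p in capparts(T,R):
        q=(P(c,p)-off+.5)*s-.5
        cv2.fillConvexPoly(m,cv2.convexHull(np.round(q*16).astype(np.int32)),255,shift=4)
    return cv2.resize(m,shape[::-1],interpolation=cv2.INTER_AREA)/255.
E
python3 - <<'E'
from h import *
from plant import r
cs,ct=r.get_calibration("side"),r.get_calibration("top")
print("cap",tri([ray(ct,(287,202)),ray(cs,(288.5,200))]))
print("spare",onz(ct,(371,199),.04),tri([ray(ct,(371,199)),ray(cs,(310,363))]))
print("tray corners top",[onz(ct,p,.018).round(3).tolist() for p in [(338,184),(383,171),(411,258),(366,273)]])
print("rest corners",[onz(ct,p,.006).round(3).tolist() for p in [(267.5,153.5),(301.5,154),(301.5,214),(267,214)]])
print("counter,cup",onz(ct,(171,226),.03),onz(ct,(300,124),.11))
c=r.get_calibration("wrist");s=r.get_state();T=Ro.from_quat(s["eef_rot"])
R=np.array(c["R"]);o=-R.T@c["t"];print("wrist cam in tool",T.inv().apply(o-s["tool_pos"]),"axes",(T.inv().as_matrix()@R.T).round(3).tolist(), T.as_matrix().round(3).tolist())
E
```

```text
cap [ 0.53908635 -0.033047    0.21224524]
spare [ 0.56163919 -0.25994275  0.04      ] [ 0.5627814  -0.26183128  0.03084737]
tray corners top [[0.604, -0.176, 0.018], [0.64, -0.298, 0.018], [0.407, -0.368, 0.018], [0.368, -0.249, 0.018]]
rest corners [[0.688, 0.013, 0.006], [0.687, -0.08, 0.006], [0.524, -0.079, 0.006], [0.523, 0.013, 0.006]]
counter,cup [0.48922105 0.26479264 0.03      ] [ 0.74347754 -0.06919875  0.11      ]
wrist cam in tool [-0.00150536 -0.06724036 -0.14615183] axes [[1.0, -0.0, -0.0], [0.0, 0.965, 0.264], [0.0, -0.264, 0.965]] [[0.303, 0.953, 0.0], [0.953, -0.303, 0.0], [0.0, -0.0, -1.0]]
```

```bash
cat > fit.py <<'E'
from h import *
from scipy.optimize import minimize
def brass(im):
    hsv=cv2.cvtColor(im,cv2.COLOR_RGB2HSV);return ((hsv[...,0]>14)&(hsv[...,0]<30)&(hsv[...,1]>110)&(hsv[...,2]>40))
def fitcap(views,x0,fixaz=None):
    # views: list of (calib, mask float, window(l,t,r,b))
    def f(x):
        T=x[:3]; R=frame(np.radians(x[3]*1000) if fixaz is None else fixaz,np.radians(x[4]*1000))
        e=0
        for c,m,(l,t,rr,b) in views:
            s=sil(c,T,R,4,(l,t),(b-t,rr-l));w=m[t:b,l:rr];e+=np.abs(s-w).sum()/w.sum()
        return e
    best=None
    for d in (0,.03,-.03):
        x=np.array(x0,float);x[4]+=d
        for k in range(3):
            sx=np.vstack([x]+[x+np.eye(5)[i]*[.006,.006,.006,.006,.02][i]/(k+1) for i in range(5)])
            o=minimize(f,x,method="Nelder-Mead",options=dict(initial_simplex=sx,maxiter=400,xatol=1e-5,fatol=1e-4));x=o.x
        if best is None or o.fun<best.fun:best=o
    return best
E
cat > look0.py <<'E'
from fit import *
from plant import r
ims={n:cv2.imread(f"pics/{n}0.png")[:,:,::-1].copy() for n in("side","top")}
V=[]
for n,w in(("side",(255,170,325,235)),("top",(262,175,315,228))):
    V.append((r.get_calibration(n),brass(ims[n]).astype(float),w));print(n,V[-1][1][w[1]:w[3],w[0]:w[2]].sum())
# score on bar angle: silhouettes
for phi in(-.05,.13,.04):
    o=fitcap(V,[.551,-.033,.194,.18,phi],None);print(np.round(o.x[:3],4),o.x[3:]*1000,o.fun)
for phi in(-.05,):
    o=fitcap(V,[.551,-.033,.194,.18,phi],np.pi);print(np.round(o.x[:3],4),o.x[3:]*1000,o.fun)
E
python3 look0.py
```

```text
side 1156.0
top 717.0
[ 0.5506 -0.0317  0.1975] [181.66571399 -40.9270241 ] 0.18129658758823805
[ 0.5506 -0.0317  0.1975] [181.66571399 139.0729759 ] 0.18129658758823805
[ 0.5506 -0.0319  0.1973] [180.23731206 139.62710843] 0.18275951344183777
[ 0.5506 -0.032   0.1975] [183.48997218 -38.96586513] 0.18263323436346593
```

```bash
python3 -m jog '[[-0.0276,0.0283,-0.0082,0,0],[-0.0276,0.0283,-0.0082,0,0],[-0.0276,0.0283,-0.0082,0,0],[-0.0276,0.0283,-0.0082,0,0],[-0.0276,0.0283,-0.0082,0,0],[-0.0276,0.0283,-0.0082,0,0],[-0.0276,0.0283,-0.0082,0,0],[-0.0276,0.0283,-0.0082,0,0],[-0.0276,0.0283,-0.0082,0,0],[-0.0276,0.0283,-0.0082,0,0],[-0.0276,0.0283,-0.0082,0,0],[-0.0276,0.0283,-0.0082,0,0],[-0.0276,0.0283,-0.0082,0,0],[-0.0276,0.0283,-0.0082,0,0],[-0.0276,0.0283,-0.0082,0,0],[-0.0276,0.0283,-0.0082,0,0],[-0.0276,0.0283,-0.0082,0,0],[-0.0276,0.0283,-0.0082,0,0]]'
python3 -m jog '[[0,0,0,0.017,0],[0,0,0,0.017,0],[0,0,0,0.017,0],[0,0,0,0,0],[0,0,0,0,0]]'
python3 - <<'E'
from h import *
from plant import r
s=r.get_state();print(s["clock"],s["q"].round(3),s["tool_pos"].round(4),Ro.from_quat(s["eef_rot"]).as_matrix().round(3).tolist())
im=r.snapshot("wrist");cv2.imwrite("pics/w1.png",im[:,:,::-1])
E
```

```text
clock: 3.3
tool_pos: [0.5248, -0.0337, 0.3869]
eef_rot: [0.807, 0.59, 0.0, 0.0]
contact_force: [0.9, 0.2, -1.4]
opening: 1.0
clock: 3.8
tool_pos: [0.5242, -0.032, 0.3863]
eef_rot: [0.89, 0.455, -0.0, 0.0]
contact_force: [0.2, -0.6, 0.2]
opening: 1.001
3.8 [ 0.019  0.393 -0.07   1.643  0.03   1.107  0.886] [ 0.5242 -0.032   0.3863] [[0.585, 0.811, -0.0], [0.811, -0.585, -0.0], [-0.0, -0.0, -1.0]]
```

View pics/w1.png

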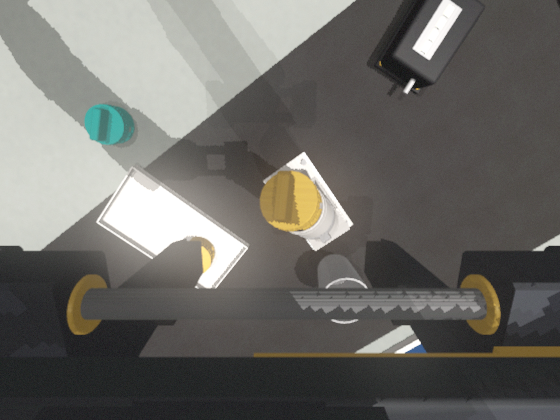

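The wrist view shows the brass cap on the sleeve at (291,200), with its bar running nearly upright in the picture, the tray at (170,220) and the turquoise look-alike at (108,124). Now I fit the pose jointly.

```bash
cat > look1.py <<'E'
from fit import *
from plant import r
ims={n:cv2.imread(f"pics/{f}.png")[:,:,::-1].copy() for n,f in(("side","side0"),("top","top0"),("wrist","w1"))}
V=[]
for n,w in(("side",(255,170,325,235)),("top",(262,175,315,228)),("wrist",(250,160,335,240))):
    V.append((r.get_calibration(n),brass(ims[n]).astype(float),w))
o=fitcap(V,[.551,-.032,.1975,.181,-.041]);print(np.round(o.x[:3],4),o.x[3:]*1000,o.fun)
o2=fitcap(V[2:],o.x);print("wrist only",np.round(o2.x[:3],4),o2.x[3:]*1000,o2.fun)
o2=fitcap(V[2:],o.x,np.pi);print("wrist only az180",np.round(o2.x[:3],4),o2.x[3:]*1000,o2.fun)
c=V[2][0];R=frame(np.radians(o.x[3]*1000),np.radians(o.x[4]*1000))
im=cv2.resize(ims["wrist"][150:250,230:350],None,fx=6,fy=6,interpolation=cv2.INTER_CUBIC)[:,:,::-1].copy()
for p in capparts(o.x[:3],R)[1:]:
    q=((P(c,p)-[230,150]+.5)*6-.5).round().astype(int)
    for a in q: cv2.circle(im,tuple(map(int,a)),2,(0,0,255),-1)
cv2.imwrite("pics/w1fit.png",im)
E
python3 look1.py
```

```text
[ 0.5501 -0.0319  0.1982] [186.0416831  -50.30055557] 0.2703199088020375
wrist only [ 0.5515 -0.0355  0.1911] [178.94129904 -41.82692406] 0.03377003813573622
wrist only az180 [ 0.5515 -0.0352  0.1909] [191.46445925 -43.75004438] 0.034289764098410454
```

View pics/w1fit.png

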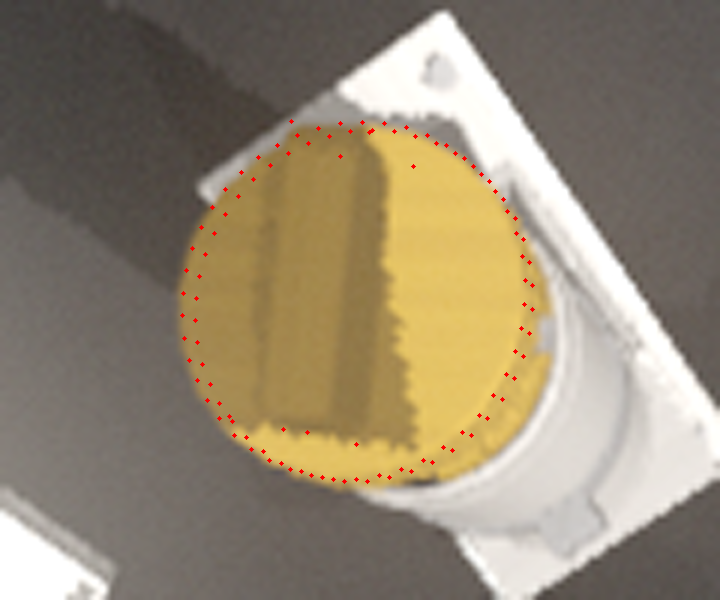

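```bash
cat >> look1.py <<'E'
print('---')
W=V[2]
def f(x):
    R=frame(np.pi,np.radians(x[2]*1000));l,t,rr,b=W[2]
    s=sil(W[0],np.array([x[0],x[1],.194]),R,4,(l,t),(b-t,rr-l));w=W[1][t:b,l:rr];e=np.abs(s-w).sum()/w.sum()
    return e
x=np.array([.551,-.034,-.042])
for k in range(3):
    o=minimize(f,x,method="Nelder-Mead",options=dict(initial_simplex=np.vstack([x,x+[.004,0,0],x+[0,.004,0],x+[0,0,.01]]),fatol=1e-4,xatol=1e-5));x=o.x
print(x,o.fun)
for phi in(-38,-40,-42,-44,-46):
    p=np.array([[sx,sy,.061] for sx,sy in((.025,-.007),(.025,.007),(-.025,-.007),(-.025,.007))])@frame(np.pi,np.radians(phi)).T+[x[0],x[1],.194]
    print(phi,((P(W[0],p)-[230,150]+.5)*6-.5).round().astype(int).tolist())
E
python3 look1.py | sed -n '/---/,$p'
```

```text
---
[ 0.55092816 -0.03485137 -0.04257025] 0.03737167156019034
-38 [[247, 417], [328, 423], [278, 124], [357, 126]]
-40 [[243, 415], [323, 424], [283, 123], [362, 127]]
-42 [[238, 413], [317, 424], [288, 122], [367, 129]]
-44 [[233, 411], [312, 425], [294, 121], [372, 131]]
-46 [[229, 408], [307, 426], [299, 121], [376, 133]]
```

Run:
```python
import cv2
a=cv2.imread('pics/w1.png')[155:240,255:330];cv2.imwrite('pics/w1z.png',cv2.convertScaleAbs(cv2.resize(a,None,fx=7,fy=7,interpolation=cv2.INTER_LANCZOS4),alpha=1.3))
```

```text
(no output)
```

View pics/w1z.png

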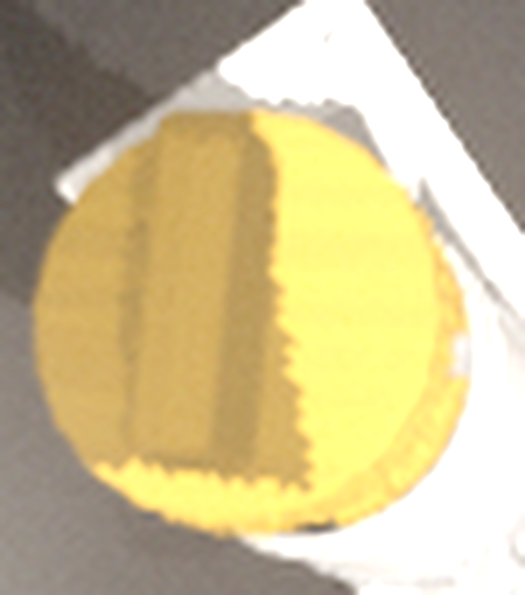

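```bash
python3 -m jog '[[0,0,0.029,-0.004,0.3],[0,0,0.029,0,0.5],[0,0,0.029,0,0.6],[0,0,0.029,0,0.6],[0,0,0.018,0,0.6],[0,0,0.009,0,0.6],[0,0,0,0,0.6],[0,0,0,0,0.6]]' 15
python3 - <<'E'
from h import *
from plant import r
s=r.get_state();print(s["clock"],s["q"].round(3),s["tool_pos"].round(4),s["contact_force"].round(1),s["moment"].round(2))
for n in("wrist","side"):
    im=r.snapshot(n);cv2.imwrite(f"pics/{n}2.png",im[:,:,::-1])
a=cv2.imread('pics/side2.png')[130:270,220:360];b=cv2.imread('pics/wrist2.png')[100:300,180:400]
cv2.imwrite('pics/c2.png',np.hstack([cv2.resize(a,(400,400),interpolation=3),cv2.resize(b,(400,400),interpolation=3)]))
E
```

```text
clock: 4.65
tool_pos: [0.5249, -0.0321, 0.244]
eef_rot: [0.885, 0.465, 0.001, 0.0]
contact_force: [1.2, -0.8, 0.1]
opening: 0.4
4.65 [ 0.021  0.549 -0.075  1.862  0.058  0.731  0.882] [ 0.5249 -0.0321  0.244 ] [ 1.2 -0.8  0.1] [-0.04  0.01  0.07]
```

View pics/c2.png

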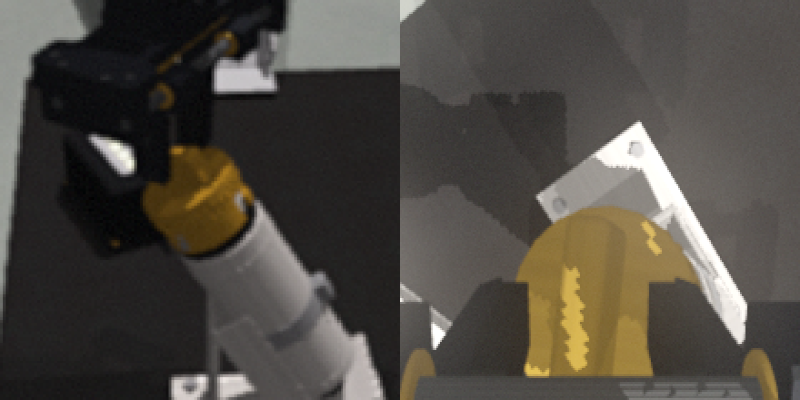

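The open fingers straddle the bar: inner finger edges are at crop x 527 and 648, and the bar centre is near 587. I lower a little more, then close gently.

```bash
python3 -m jog '[[0,0,0.004,0,0.7],[0,0,0.0035,0,0.75],[0,0,0,0,0.75]]' 15
python3 -m jog '[[0,0,0,0,0.8],[0,0,0,0,0.85],[0,0,0,0,0.9],[0,0,0,0,1],[0,0,0,0,1]]' 15
python3 - <<'E'
from h import *
from plant import r
s=r.get_state();print(s["clock"],s["tool_pos"].round(4),s["contact_force"].round(1),s["moment"].round(2),s["opening"]*88)
im=r.snapshot("wrist");cv2.imwrite("pics/w3.png",im[:,:,::-1])
E
```

```text
clock: 5.05
tool_pos: [0.5245, -0.032, 0.2358]
eef_rot: [0.885, 0.465, 0.0, 0.0]
contact_force: [-0.8, -0.2, 1.8]
opening: 0.252
clock: 5.55
tool_pos: [0.5241, -0.0325, 0.2358]
eef_rot: [0.885, 0.465, -0.0, 0.0]
contact_force: [-1.3, -2.7, 1.2]
opening: 0.205
5.55 [ 0.5241 -0.0325  0.2358] [-1.3 -2.7  1.2] [-0.3   0.14 -0.07] 18.03174420213595
```

View pics/w3.png

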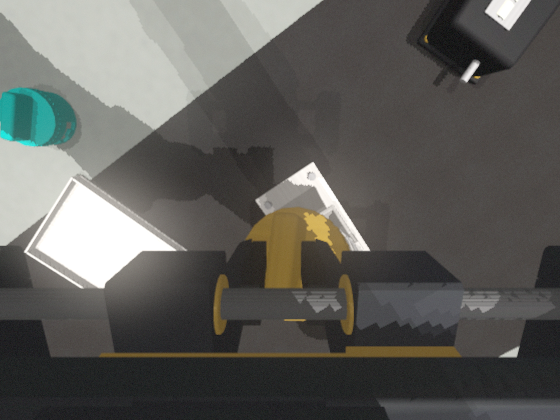

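```bash
cat > st.py <<'E'
from h import *
from plant import r
import json,sys
s=r.get_state();a=np.array([-.5,0,.866]);f=s["contact_force"]
print(round(float(s["clock"]),2),s["tool_pos"].round(4),"F",f.round(1),"axial",round(float(f@a),1),"lat u,v",round(float(f@[.866,0,.5]),1),round(float(f[1]),1),"M",s["moment"].round(2),"Ma",round(float(s["moment"]@a),2),"open",round(float(s["opening"])*88,1),"ang",round(float(np.degrees(2*np.arctan2(s["eef_rot"][1],s["eef_rot"][0]))),1),"pos along -a", round(float(-(s["tool_pos"]-[.5241,-.0325,.2358])@a)*1000,1),"q7",s["q"][6].round(2))
E
python3 -m jog '[[0,0,0,0,1],[0,0,0,0,1]]' 35 >/dev/null; python3 st.py
python3 -m jog '[[0.00043,0.00062,0.0013,0,1],[0.00043,0.00062,0.0013,0,1]]' >/dev/null; python3 st.py
python3 -m jog '[[0.00043,0.00062,0.0013,0,1],[0.00043,0.00062,0.0013,0,1]]' >/dev/null; python3 st.py
```

```text
5.8 [ 0.5241 -0.0321  0.2357] F [-1.2 -1.5  1.1] axial 1.5 lat u,v -0.5 -1.5 M [-0.11  0.12  0.02] Ma 0.07 open 17.3 ang 55.4 pos along -a 0.1 q7 0.88
6.0 [ 0.5256 -0.0318  0.2335] F [-4.  -0.9  7.2] axial 8.3 lat u,v 0.1 -0.9 M [ 0.05  0.63 -0.03] Ma -0.05 open 17.5 ang 55.5 pos along -a 2.8 q7 0.88
6.2 [ 0.527  -0.0319  0.2311] F [-4.4 -0.6  9.2] axial 10.2 lat u,v 0.7 -0.6 M [ 0.05  0.79 -0.02] Ma -0.04 open 17.0 ang 55.5 pos along -a 5.5 q7 0.88
```

```bash
for i in 1 2 3; do python3 -m jog '[[0.00043,0.00062,0.0013,0,1]]' >/dev/null; python3 st.py; done
```

```text
6.3 [ 0.5277 -0.0318  0.2299] F [-4.1  0.1  9.6] axial 10.4 lat u,v 1.2 0.1 M [ 0.13  0.86 -0.02] Ma -0.08 open 17.0 ang 55.5 pos along -a 6.9 q7 0.88
6.4 [ 0.5284 -0.0317  0.2287] F [-5.5 -0.9 10.9] axial 12.2 lat u,v 0.7 -0.9 M [ 0.14  0.99 -0.02] Ma -0.08 open 16.7 ang 55.5 pos along -a 8.3 q7 0.88
6.5 [ 0.529  -0.0318  0.2275] F [-6.1 -0.3 12.8] axial 14.1 lat u,v 1.1 -0.3 M [ 0.11  1.08 -0.03] Ma -0.08 open 17.2 ang 55.5 pos along -a 9.7 q7 0.88
```

```bash
for i in 1 2 3; do python3 -m jog '[[0.00043,0.00062,0.0013,0,1]]' >/dev/null; python3 st.py; done
```

```text
6.6 [ 0.529  -0.0321  0.2265] F [-10.7  -1.6  21.1] axial 23.6 lat u,v 1.2 -1.6 M [ 0.04  1.91 -0.1 ] Ma -0.11 open 17.4 ang 55.4 pos along -a 10.5 q7 0.88
6.7 [ 0.5291 -0.0321  0.226 ] F [-14.7  -1.2  33.7] axial 36.5 lat u,v 4.1 -1.2 M [ 0.14  2.7  -0.03] Ma -0.1 open 17.2 ang 55.4 pos along -a 11.0 q7 0.88
6.8 [ 0.5293 -0.0321  0.2257] F [-18.1  -0.2  42.2] axial 45.6 lat u,v 5.4 -0.2 M [0.33 3.47 0.05] Ma -0.12 open 17.3 ang 55.4 pos along -a 11.4 q7 0.88
```

```bash
python3 -m jog '[[-0.00043,-0.00062,-0.0013,0,1]]' >/dev/null; python3 st.py
python3 -m jog '[[0,0,0,-0.01,1],[0,0,0,-0.01,1]]' >/dev/null; python3 st.py
python3 -m jog '[[0,0,0,-0.01,1]]' >/dev/null; python3 st.py
```

```text
6.9 [ 0.5293 -0.032   0.2263] F [-9.4 -0.1 19.8] axial 21.9 lat u,v 1.8 -0.1 M [0.28 1.69 0.01] Ma -0.13 open 17.1 ang 55.4 pos along -a 10.8 q7 0.88
7.1 [ 0.5293 -0.0325  0.2259] F [-10.   -2.2  21.8] axial 23.9 lat u,v 2.2 -2.2 M [-0.2   1.71 -0.36] Ma -0.21 open 16.6 ang 62.7 pos along -a 11.2 q7 0.97
7.2 [ 0.5296 -0.0326  0.2258] F [-10.   -1.9  18.8] axial 21.3 lat u,v 0.7 -1.9 M [-0.05  1.66 -0.16] Ma -0.11 open 16.2 ang 66.3 pos along -a 11.4 q7 1.02
```

```bash
for i in 1 2 3 4 ; do python3 -m jog '[[0,0,0,-0.01,1]]' >/dev/null; python3 st.py; done
```

```text
7.3 [ 0.5296 -0.0326  0.2257] F [-9.6 -1.9 17.6] axial 20.0 lat u,v 0.5 -1.9 M [-0.04  1.55 -0.12] Ma -0.08 open 15.4 ang 69.9 pos along -a 11.5 q7 1.07
7.4 [ 0.5297 -0.0325  0.2255] F [-8.6 -1.6 16.1] axial 18.3 lat u,v 0.6 -1.6 M [-0.02  1.54 -0.19] Ma -0.15 open 15.1 ang 73.5 pos along -a 11.7 q7 1.11
7.5 [ 0.5297 -0.0324  0.2254] F [-8.9 -1.5 14.9] axial 17.3 lat u,v -0.3 -1.5 M [-0.    1.5  -0.11] Ma -0.09 open 14.7 ang 77.1 pos along -a 11.8 q7 1.16
7.6 [ 0.5296 -0.0322  0.2252] F [-7.9 -1.1 14.6] axial 16.6 lat u,v 0.4 -1.1 M [ 0.07  1.36 -0.04] Ma -0.07 open 14.5 ang 80.8 pos along -a 12.0 q7 1.21
```

```bash
for i in 1 2 3; do python3 -m jog '[[0.00003,0.0003,0.0005,-0.01,1]]' >/dev/null; python3 st.py; done
```

```text
7.7 [ 0.5297 -0.0325  0.2246] F [-9.3 -3.  15.5] axial 18.1 lat u,v -0.3 -3.0 M [-0.14  1.64 -0.25] Ma -0.15 open 14.0 ang 84.3 pos along -a 12.5 q7 1.25
7.8 [ 0.5298 -0.0327  0.2242] F [-9.4 -1.1 17.6] axial 19.9 lat u,v 0.6 -1.1 M [-0.12  1.82 -0.27] Ma -0.17 open 13.9 ang 87.9 pos along -a 12.9 q7 1.3
7.9 [ 0.5297 -0.0328  0.2239] F [-10.9  -1.7  22.4] axial 24.9 lat u,v 1.8 -1.7 M [-0.52  2.1  -0.42] Ma -0.1 open 14.2 ang 91.5 pos along -a 13.1 q7 1.35
```

```bash
for i in 1 2 3 4 5; do python3 -m jog '[[0,0.0001,0.0002,-0.01,1]]' >/dev/null; python3 st.py; done
```

```text
8.0 [ 0.5299 -0.033   0.2238] F [-9.7 -1.1 18.2] axial 20.6 lat u,v 0.8 -1.1 M [-0.64  1.82 -0.46] Ma -0.08 open 14.3 ang 95.1 pos along -a 13.3 q7 1.39
8.1 [ 0.5301 -0.0333  0.2237] F [-10.4  -2.3  21.9] axial 24.2 lat u,v 1.9 -2.3 M [-0.83  1.87 -0.52] Ma -0.04 open 14.3 ang 98.7 pos along -a 13.5 q7 1.44
8.2 [ 0.5302 -0.0334  0.2236] F [-9.5 -1.4 20.9] axial 22.8 lat u,v 2.2 -1.4 M [-0.83  2.07 -0.65] Ma -0.15 open 15.2 ang 102.2 pos along -a 13.6 q7 1.49
8.3 [ 0.5303 -0.0334  0.2235] F [-11.   -2.9  23.1] axial 25.5 lat u,v 2.1 -2.9 M [-0.91  2.   -0.86] Ma -0.29 open 15.4 ang 105.8 pos along -a 13.7 q7 1.53
8.4 [ 0.5305 -0.0336  0.2236] F [-11.1  -3.7  27.1] axial 29.0 lat u,v 3.9 -3.7 M [-1.18  2.22 -0.9 ] Ma -0.19 open 15.4 ang 109.4 pos along -a 13.8 q7 1.58
```

```bash
python3 - <<'E'
from h import *
from plant import r
for n in("wrist","side","top"):
    im=r.snapshot(n);cv2.imwrite(f"pics/{n}4.png",im[:,:,::-1])
a=cv2.imread('pics/side4.png')[160:300,230:370];b=cv2.imread('pics/wrist4.png')[180:320,210:350]
cv2.imwrite('pics/c4.png',np.hstack([cv2.resize(a,(400,400),interpolation=3),cv2.resize(b,(400,400),interpolation=3)]))
E
python3 st.py
```

```text
8.55 [ 0.5309 -0.0338  0.2237] F [-11.3  -3.1  24. ] axial 26.5 lat u,v 2.2 -3.1 M [-1.15  1.95 -0.61] Ma 0.05 open 15.3 ang 109.3 pos along -a 13.8 q7 1.58
```

View pics/c4.png

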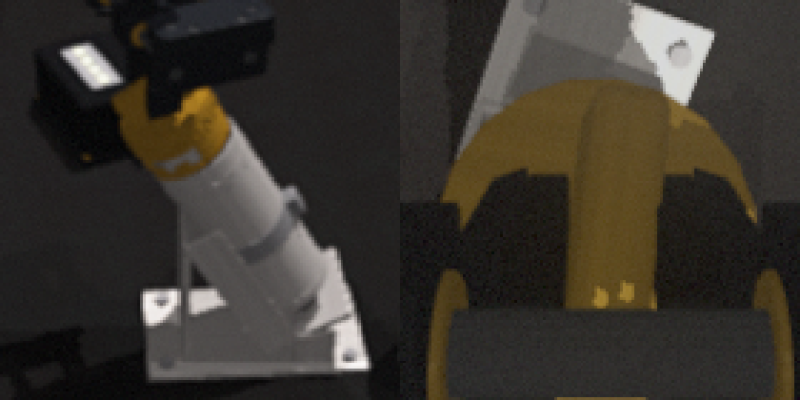

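```bash
for i in 1 2 3 4; do python3 -m jog '[[0,0,0,-0.01,1]]' >/dev/null; python3 st.py; done
```

```text
8.65 [ 0.5308 -0.0339  0.2238] F [-11.6  -3.3  25.9] axial 28.3 lat u,v 2.9 -3.3 M [-1.44  2.1  -0.92] Ma -0.08 open 15.9 ang 112.9 pos along -a 13.7 q7 1.63
8.75 [ 0.5309 -0.0345  0.224 ] F [-11.5  -4.   27.4] axial 29.5 lat u,v 3.7 -4.0 M [-1.64  2.18 -1.27] Ma -0.28 open 16.2 ang 116.5 pos along -a 13.6 q7 1.68
8.85 [ 0.5312 -0.035   0.2243] F [-11.   -5.3  29.7] axial 31.2 lat u,v 5.3 -5.3 M [-1.77  2.11 -1.35] Ma -0.28 open 16.6 ang 120.0 pos along -a 13.6 q7 1.72
8.95 [ 0.5312 -0.0353  0.2245] F [-11.7  -5.6  31.5] axial 33.1 lat u,v 5.6 -5.6 M [-1.85  2.14 -1.35] Ma -0.25 open 16.7 ang 123.6 pos along -a 13.4 q7 1.77
```

```bash
python3 -m jog '[[0.00022,-0.00033,-0.0007,-0.009,1]]' >/dev/null; python3 st.py
python3 - <<'E'
from h import *
from plant import r
for n in("wrist","side","top"):
    im=r.snapshot(n);cv2.imwrite(f"pics/{n}5.png",im[:,:,::-1])
a=cv2.imread('pics/side5.png')[160:300,230:370];b=cv2.imread('pics/wrist5.png')[180:320,210:350]
cv2.imwrite('pics/c5.png',np.hstack([cv2.resize(a,(400,400),interpolation=3),cv2.resize(b,(400,400),interpolation=3)]))
E
python3 st.py
```

```text
9.05 [ 0.5312 -0.0356  0.2249] F [-9.2 -7.5 24.7] axial 26.0 lat u,v 4.4 -7.5 M [-2.13  1.52 -1.2 ] Ma 0.02 open 16.8 ang 126.8 pos along -a 13.0 q7 1.82
9.2 [ 0.5314 -0.0356  0.2251] F [-10.1  -6.1  27.3] axial 28.7 lat u,v 4.9 -6.1 M [-2.07  1.65 -0.78] Ma 0.36 open 16.5 ang 126.8 pos along -a 12.9 q7 1.82
```

View pics/c5.png

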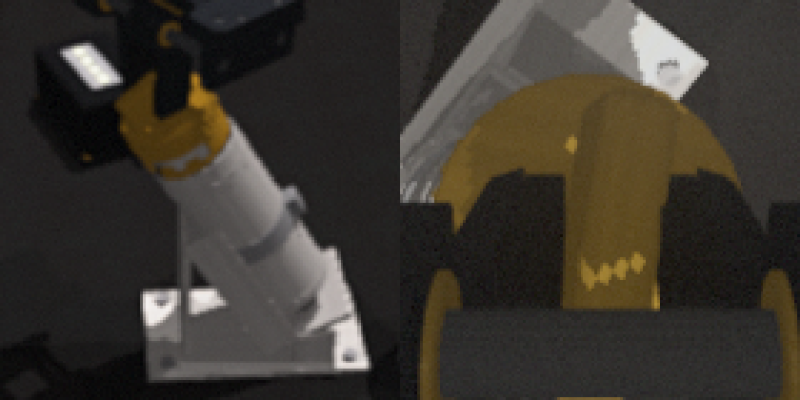

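```bash
for i in 1 2 3 ; do python3 -m jog '[[0,0,0,-0.01,1]]' >/dev/null; python3 st.py; done;  python3 - <<'E'
from h import *
from plant import r
for n in("wrist","side"):
    im=r.snapshot(n);cv2.imwrite(f"pics/{n}6.png",im[:,:,::-1])
a=cv2.imread('pics/side6.png')[160:300,230:370];b=cv2.imread('pics/wrist6.png')[180:320,210:350]
cv2.imwrite('pics/c6.png',np.hstack([cv2.resize(a,(400,400),interpolation=3),cv2.resize(b,(400,400),interpolation=3)]))
E
```

```text
9.3 [ 0.5314 -0.0359  0.2252] F [-11.8  -8.   30. ] axial 31.9 lat u,v 4.8 -8.0 M [-2.31  2.03 -1.29] Ma 0.04 open 17.0 ang 130.4 pos along -a 12.8 q7 1.86
9.4 [ 0.5311 -0.0362  0.2253] F [-12.6  -7.7  31.3] axial 33.4 lat u,v 4.8 -7.7 M [-2.31  1.87 -1.46] Ma -0.11 open 17.6 ang 134.0 pos along -a 12.6 q7 1.91
9.5 [ 0.531  -0.0365  0.2254] F [-13.4  -6.9  33.2] axial 35.5 lat u,v 5.0 -6.9 M [-2.18  2.02 -1.48] Ma -0.19 open 17.8 ang 137.5 pos along -a 12.5 q7 1.96
```

View pics/c6.png

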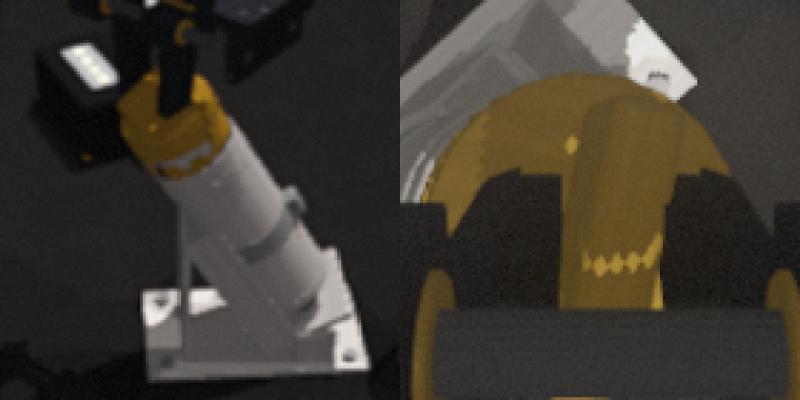

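Run:
```python
from h import *
from plant import r
c=r.get_calibration("wrist")
b=cv2.imread('pics/wrist6.png')[180:320,210:350]
L=[]
for phi in(22,28,34,40):
    im=cv2.resize(b,(400,400),interpolation=3);im=cv2.convertScaleAbs(im,alpha=1.5)
    R=frame(np.pi,np.radians(phi));T=np.array([.556,-.0345,.1852])
    S=400/140
    def px(p): return ((P(c,np.array(p)@R.T+T)-[210,180]+.5)*S-.5).round().astype(int)
    q=px([[.025,-.007,.061],[.025,.007,.061],[-.025,.007,.061],[-.025,-.007,.061]]);cv2.polylines(im,[q],True,(0,0,255),1)
    t=np.linspace(0,6.283,60);cv2.polylines(im,[px(np.c_[.032*np.cos(t),.032*np.sin(t),0*t+.036])],True,(0,255,0),1)
    cv2.putText(im,str(phi),(5,380),0,.8,(255,255,255),2);L.append(im[:300])
cv2.imwrite('pics/phi.png',np.vstack([np.hstack(L[:2]),np.hstack(L[2:])]))
```

```text
(no output)
```

View pics/phi.png

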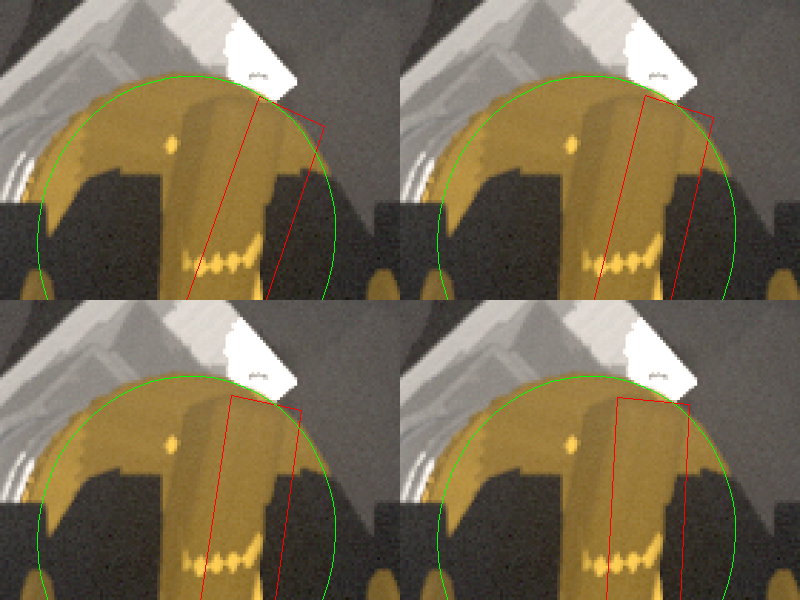

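```bash
for i in 1 2 ; do python3 -m jog '[[0.00022,-0.0002,-0.0005,-0.01,1]]' >/dev/null; python3 st.py; done;  cat > ov.py <<'E'
from h import *
from plant import r
import sys
n,phis,T=sys.argv[1],eval(sys.argv[2]),np.array(eval(sys.argv[3]))
c=r.get_calibration("wrist");im0=r.snapshot("wrist")[:,:,::-1];cv2.imwrite(f'pics/{n}.png',im0)
b=im0[180:320,210:350];L=[]
for phi in phis:
    im=cv2.resize(b,(400,400),interpolation=3);im=cv2.convertScaleAbs(im,alpha=1.5)
    R=frame(np.pi,np.radians(phi));S=400/140
    def px(p): return ((P(c,np.array(p)@R.T+T)-[210,180]+.5)*S-.5).round().astype(int)
    q=px([[.025,-.007,.061],[.025,.007,.061],[-.025,.007,.061],[-.025,-.007,.061]]);cv2.polylines(im,[q],True,(0,0,255),1)
    cv2.putText(im,str(phi),(5,290),0,.8,(255,255,255),2);L.append(im[:300])
s=r.snapshot("side")[160:300,230:370,::-1];L.append(cv2.resize(s,(400,400),interpolation=3)[:300])
cv2.imwrite(f'pics/{n}o.png',np.vstack([np.hstack(L[:2]),np.hstack(L[2:4])]))
E
python3 ov.py w7 '(34,40,46)' '[.556,-.0395,.1852]'
```

```text
9.7 [ 0.5311 -0.0366  0.2258] F [-10.2  -8.1  28. ] axial 29.4 lat u,v 5.2 -8.1 M [-2.35  1.46 -1.4 ] Ma -0.04 open 18.0 ang 141.1 pos along -a 12.1 q7 2.01
9.8 [ 0.5313 -0.0367  0.2263] F [-9.5 -8.1 27.1] axial 28.2 lat u,v 5.3 -8.1 M [-2.41  1.28 -1.3 ] Ma 0.08 open 18.4 ang 144.8 pos along -a 11.8 q7 2.06
```

View pics/w7o.png

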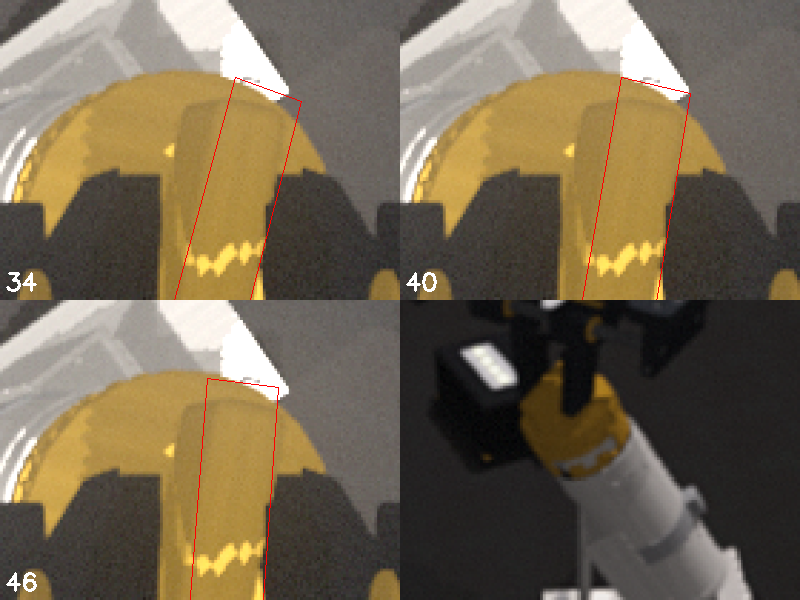

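```bash
for i in 1 2 3 4; do python3 -m jog '[[0.0012,-0.0009,-0.0026,0,1]]' >/dev/null; python3 st.py; done
```

```text
10.0 [ 0.5315 -0.0361  0.2279] F [-0.9 -7.4  8.8] axial 8.1 lat u,v 3.6 -7.4 M [-1.87 -0.41 -0.62] Ma 0.4 open 18.0 ang 144.7 pos along -a 10.5 q7 2.06
10.1 [ 0.5306 -0.036   0.2301] F [ 0.6 -8.1  8.1] axial 6.7 lat u,v 4.5 -8.1 M [-1.98 -0.57 -0.56] Ma 0.51 open 18.0 ang 144.8 pos along -a 8.2 q7 2.06
10.2 [ 0.5295 -0.036   0.2325] F [ 1.5 -7.2  5. ] axial 3.6 lat u,v 3.8 -7.2 M [-1.98 -0.83 -0.47] Ma 0.58 open 18.2 ang 144.8 pos along -a 5.6 q7 2.07
10.3 [ 0.5283 -0.0361  0.2348] F [ 3.5 -7.5  1.6] axial -0.4 lat u,v 3.8 -7.5 M [-1.95 -1.09 -0.58] Ma 0.47 open 17.9 ang 144.8 pos along -a 2.9 q7 2.07
```

```bash
for i in 1 2 3; do python3 -m jog '[[0.0012,-0.0009,-0.0026,0,1]]' >/dev/null; python3 st.py; done;python3 ov.py w8 '(34,40,46)' '[.551,-.0395,.194]'
```

```text
10.4 [ 0.527  -0.0362  0.2372] F [ 3.7 -8.6  1.6] axial -0.5 lat u,v 4.1 -8.6 M [-2.  -1.1 -0.6] Ma 0.48 open 17.8 ang 144.8 pos along -a 0.2 q7 2.07
10.5 [ 0.5256 -0.0364  0.2397] F [ 5.3 -8.2  0.4] axial -2.3 lat u,v 4.8 -8.2 M [-1.99 -1.32 -0.57] Ma 0.5 open 17.7 ang 144.8 pos along -a -2.6 q7 2.07
10.6 [ 0.5255 -0.0366  0.2423] F [10.3 -9.6 -4.7] axial -9.2 lat u,v 6.6 -9.6 M [-2.05 -2.38 -0.32] Ma 0.75 open 16.9 ang 144.8 pos along -a -5.0 q7 2.08
```

View pics/w8o.png

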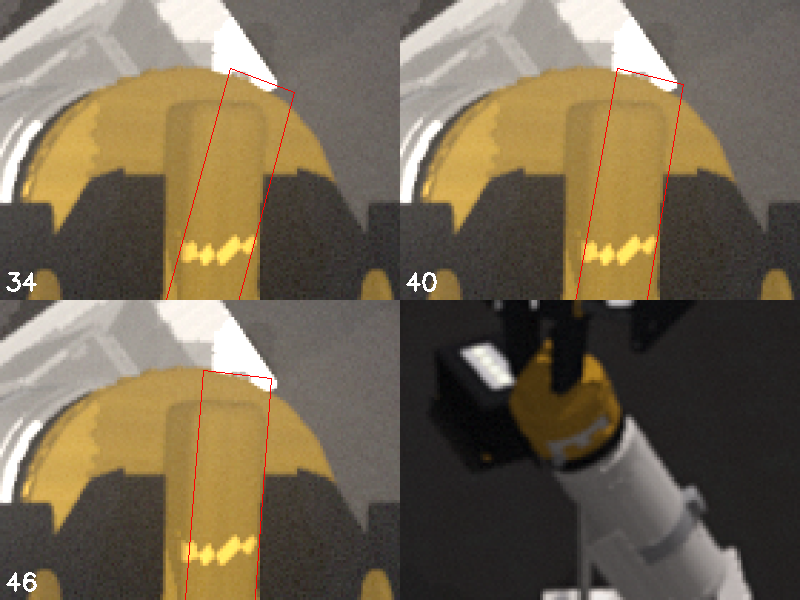

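```bash
python3 -m jog '[[-0.0005,0,0,0,1],[0,0,0,0,1]]' 15 >/dev/null; python3 st.py; python3 -m jog '[[0.0012,-0.0009,-0.0026,0,1]]' >/dev/null; python3 st.py
```

```text
10.9 [ 0.5246 -0.036   0.2421] F [ 4.2 -8.3  0. ] axial -2.1 lat u,v 3.7 -8.3 M [-1.63 -1.15 -0.13] Ma 0.7 open 17.8 ang 144.9 pos along -a -5.2 q7 2.08
11.0 [ 0.5238 -0.0352  0.2444] F [ 7.4 -6.  -4.8] axial -7.9 lat u,v 4.0 -6.0 M [-1.18 -1.68 -0.16] Ma 0.45 open 17.9 ang 144.9 pos along -a -7.6 q7 2.08
```

```bash
python3 ov.py w9 '(40,46,52)' '[.551,-.0395,.194]'
```

```text
(no output)
```

View pics/w9o.png

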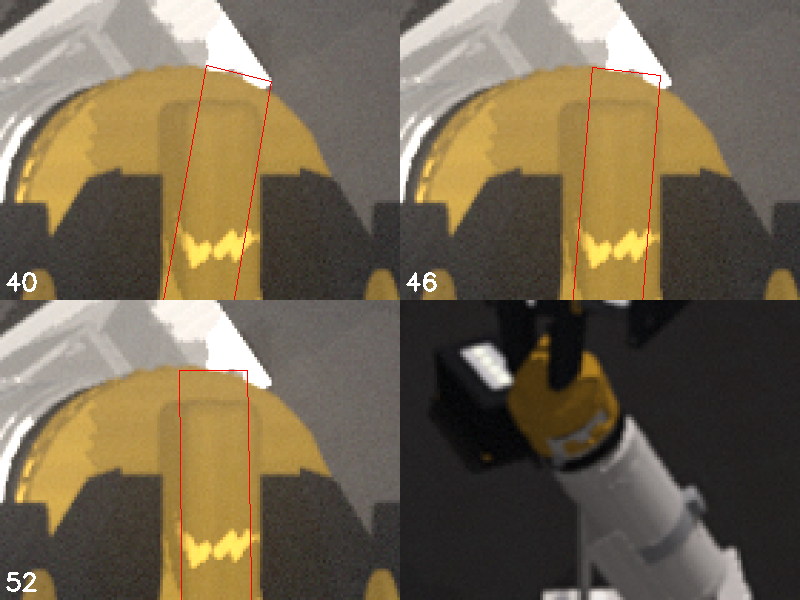

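Run:
```python
from h import *
from plant import r
im=r.snapshot("side")[:,:,::-1];cv2.imwrite("pics/side9.png",im)
L=[cv2.convertScaleAbs(cv2.resize(x[170:230,260:320],(380,380),interpolation=cv2.INTER_CUBIC),alpha=1.4) for x in(cv2.imread("pics/side6.png"),im)]
cv2.imwrite("pics/s9.png",np.hstack(L))
```

```text
(no output)
```

View pics/s9.png

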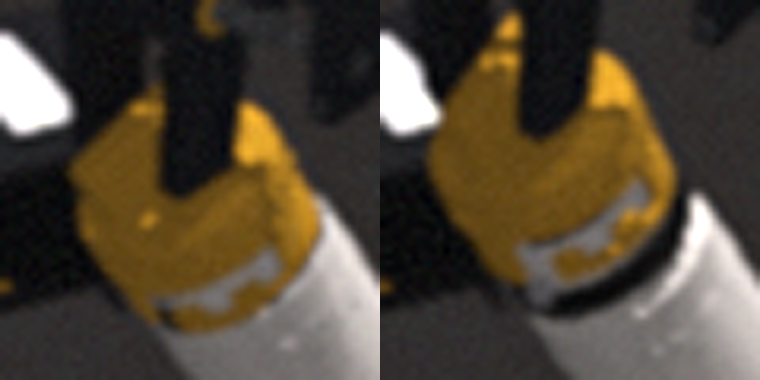

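```bash
for i in 1 2 3; do python3 -m jog '[[0.0012,-0.0009,-0.0026,0,1]]' 25 >/dev/null; python3 st.py; done
python3 - <<'E'
from h import *
from plant import r
im=r.snapshot("side")[:,:,::-1];cv2.imwrite("pics/side10.png",im)
w=r.snapshot("wrist")[180:320,210:350,::-1]
L=[cv2.convertScaleAbs(cv2.resize(x,(380,380),interpolation=cv2.INTER_CUBIC),alpha=1.4) for x in(im[160:220,255:315],w)]
cv2.imwrite("pics/s10.png",np.hstack(L))
E
```

```text
11.25 [ 0.5229 -0.0355  0.247 ] F [ 8.5 -7.  -5.2] axial -8.8 lat u,v 4.7 -7.0 M [-1.46 -1.91 -0.16] Ma 0.59 open 17.0 ang 144.9 pos along -a -10.3 q7 2.08
11.35 [ 0.5214 -0.0354  0.2497] F [ 8.5 -6.1 -4.8] axial -8.4 lat u,v 5.0 -6.1 M [-1.39 -1.92 -0.11] Ma 0.6 open 17.3 ang 144.9 pos along -a -13.4 q7 2.08
11.45 [ 0.5199 -0.0354  0.2524] F [ 7.2 -6.6 -4.6] axial -7.6 lat u,v 3.9 -6.6 M [-1.37 -1.91 -0.12] Ma 0.58 open 17.0 ang 144.9 pos along -a -16.5 q7 2.09
```

View pics/s10.png

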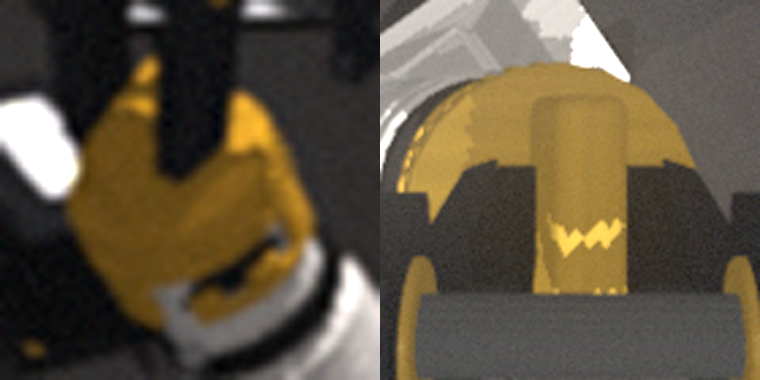

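```bash
python3 -m jog '[[0.0012,-0.0009,-0.0026,0,1],[0.0012,-0.0009,-0.0026,0,1],[0.0012,-0.0009,-0.0026,0,1]]' 25 >/dev/null; python3 st.py;python3 -m jog '[[0.002,-0.0014,-0.0043,0,1],[0.002,-0.0014,-0.0043,0,1],[0.002,-0.0014,-0.0043,0,1],[0.002,-0.0014,-0.0043,0,1],[0.002,-0.0014,-0.0043,0,1],[0.002,-0.0014,-0.0043,0,1]]' >/dev/null; python3 st.py
python3 - <<'E'
from h import *
from plant import r
im=r.snapshot("side")[:,:,::-1];cv2.imwrite("pics/side11.png",im)
w=r.snapshot("wrist")[:,:,::-1];cv2.imwrite("pics/w11.png",w)
L=[cv2.convertScaleAbs(cv2.resize(x,(400,400),interpolation=cv2.INTER_CUBIC),alpha=1.4) for x in(im[140:240,230:330],w[180:320,210:350])]
cv2.imwrite("pics/s11.png",np.hstack(L))
E
```

```text
11.85 [ 0.5103 -0.0327  0.2593] F [ 0.4  0.6 -3.9] axial -3.6 lat u,v -1.6 0.6 M [ 0.09  0.06 -0.04] Ma -0.08 open 14.1 ang 145.1 pos along -a -27.3 q7 2.09
12.45 [ 0.496  -0.0331  0.2859] F [-0.3  0.3 -3.7] axial -3.1 lat u,v -2.1 0.3 M [ 0.    0.06 -0.03] Ma -0.03 open 13.6 ang 145.1 pos along -a -57.4 q7 2.12
```

View pics/s11.png

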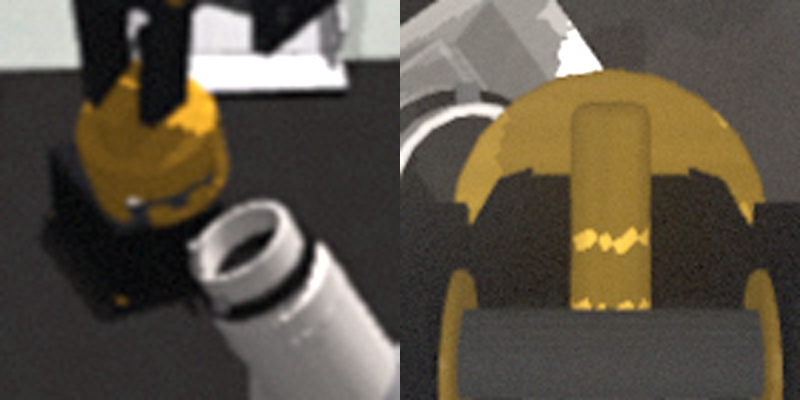

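The cap is off and held squarely: opening 13.6 mm, load about 4 N, bare neck at (250,250) in the left crop. Next I turn it to the tray's axis and carry it over the free half.

```bash
python3 -m jog '[[0,0,0,0.0132,1],[0,0,0,0.0132,1],[0,0,0,0.0132,1],[0,0,0,0.0132,1],[0,0,0,0.0132,1],[0,0,0,0.0132,1],[0,0,0,0.0132,1],[0,0,0,0.0132,1]]'  >/dev/null; python3 st.py; python3 -m jog '[[-0.0116,-0.0073,0,0,1],[-0.0232,-0.0145,0.005,0,1],[-0.0232,-0.0145,0.01,0,1],[-0.0232,-0.0145,0.01,0,1],[-0.0232,-0.0145,0.01,0,1],[-0.0232,-0.0145,0.01,0,1],[-0.0232,-0.0145,0.01,0,1],[-0.0232,-0.0145,0.01,0,1],[-0.0232,-0.0145,0.01,0,1],[-0.0232,-0.0145,0.01,0,1],[-0.0116,-0.0073,0.01,0,1],[0,0,0,0,1],[0,0,0,0,1]]' >/dev/null; python3 st.py
python3 - <<'E'
from h import *
from plant import r
for n in("side","top","wrist"):
    cv2.imwrite(f"pics/{n}12.png",r.snapshot(n)[:,:,::-1])
E
```

```text
13.35 [ 0.4963 -0.033   0.2854] F [ 0.5 -0.1 -3.9] axial -3.6 lat u,v -1.5 -0.1 M [ 0.03  0.08 -0.02] Ma -0.03 open 14.0 ang 106.9 pos along -a -56.9 q7 1.58
14.65 [ 0.426  -0.2964  0.1904] F [-0.4  0.6 -3.6] axial -2.9 lat u,v -2.1 0.6 M [ 0.07 -0.05 -0.01] Ma -0.04 open 13.9 ang 107.1 pos along -a -9.8 q7 2.03
```

View pics/side12.png

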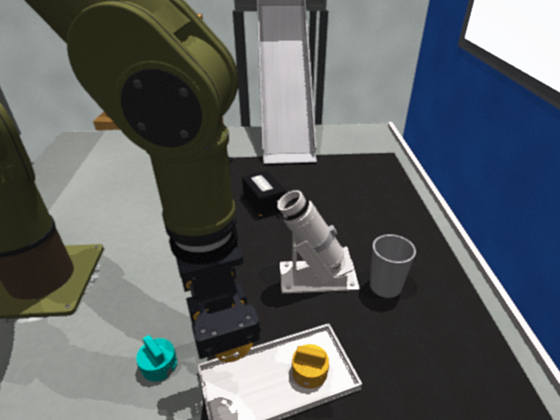

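View pics/wrist12.png

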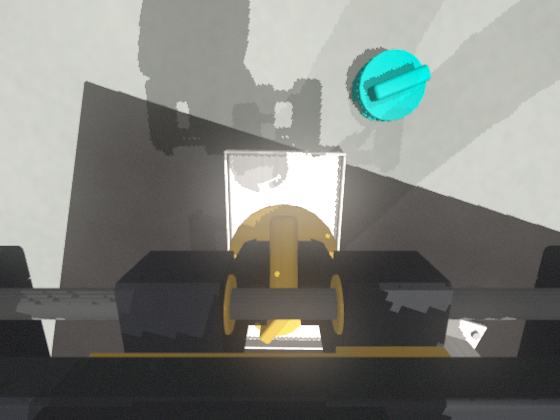

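```bash
cat > beta.py <<'E'
from fit import *
from plant import r
import sys
def capT(tp,Rt,beta,sy,sz):
    # cap: n along -x tool ; b = up-slope toward +y tool
    ex,ey,ez=Rt.T; up=-ez
    b=np.cos(beta)*ey+np.sin(beta)*up; a=np.cos(beta)*up-np.sin(beta)*ey
    R=np.c_[b,np.cross(a,b),a]
    bar=tp+sy*ey+sz*up   # point on axis at axial 48
    return bar-.048*a,R
def run(img,calib,s,rows=(190,238),cols=(225,345),betas=range(-5,36,5)):
    Rt=Ro.from_quat(s["eef_rot"]).as_matrix();tp=s["tool_pos"]
    m=brass(img).astype(float);t,b=rows;l,rr=cols;w=m[t:b,l:rr]
    out=[]
    for be in betas:
        f=lambda x:np.abs(sil(calib,*capT(tp,Rt,np.radians(be),x[0]/10,x[1]/10),4,(l,t),(b-t,rr-l))-w).sum()
        o=min((minimize(f,[y,z],method="Nelder-Mead",options=dict(initial_simplex=[[y,z],[y+.05,z],[y,z+.05]])) for y in(-.05,.05) for z in(0,.08)),key=lambda o:o.fun)
        T,R=capT(tp,Rt,np.radians(be),*(o.x/10))
        p=np.array([[-.025,-.007,.061],[-.025,.007,.061],[-.025,0,.036]])@R.T+T
        out.append((be,round(o.fun,1),(o.x*100).round(1).tolist(),P(calib,p).round(1).tolist()))
    return out
if __name__=="__main__":
    img=cv2.imread("pics/wrist12.png")[:,:,::-1].copy();s=r.get_state()
    for o in run(img,r.get_calibration("wrist"),s):print(o)
    a=cv2.convertScaleAbs(cv2.imread("pics/wrist12.png")[195:275,225:345],alpha=1.3);cv2.imwrite("pics/w12z.png",cv2.resize(a,None,fx=6.6,fy=6.6,interpolation=3))
E
python3 beta.py
```

```text
(-5, np.float64(19.0), [87.3, -114.4], [[277.3, 274.5], [292.4, 274.5], [284.7, 260.6]])
(0, np.float64(19.0), [42.5, -6.9], [[272.9, 292.2], [299.0, 292.2], [285.6, 270.3]])
(5, np.float64(19.0), [35.6, 6.9], [[272.0, 290.7], [300.5, 290.7], [285.8, 270.7]])
(10, np.float64(19.0), [35.6, 6.9], [[272.2, 286.7], [300.2, 286.7], [285.8, 271.2]])
(15, np.float64(19.0), [24.4, 13.1], [[271.6, 268.6], [301.1, 268.6], [285.9, 259.1]])
(20, np.float64(19.0), [24.4, 13.1], [[271.8, 265.5], [300.8, 265.5], [285.8, 260.4]])
(25, np.float64(19.0), [24.4, 13.1], [[272.0, 262.8], [300.5, 262.8], [285.8, 262.0]])
(30, np.float64(19.0), [24.4, 13.1], [[272.2, 260.6], [300.2, 260.6], [285.8, 264.0]])
(35, np.float64(19.0), [16.2, 8.8], [[272.5, 240.7], [299.7, 240.7], [285.7, 250.3]])
```

View pics/w12z.png

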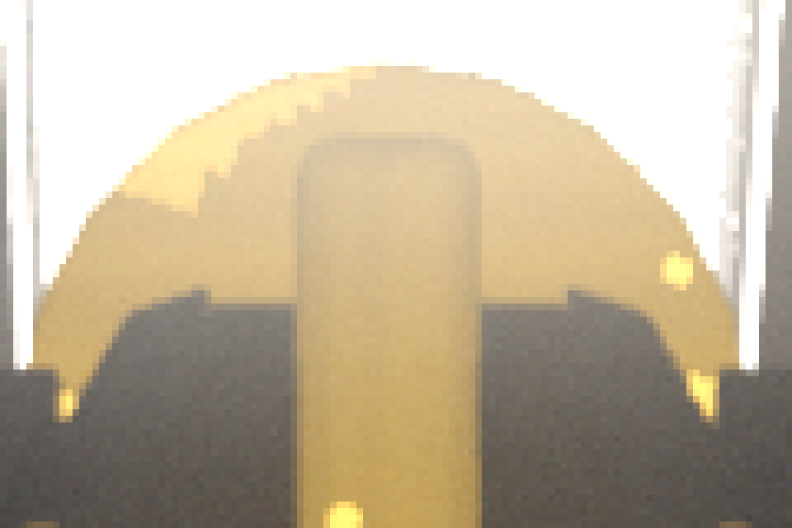

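Run:
```python
from beta import *
from scipy.optimize import least_squares
c=r.get_calibration("wrist");s=r.get_state();Rt=Ro.from_quat(s["eef_rot"]).as_matrix();tp=s["tool_pos"]
pts=np.array([(284.8,205),(252.3,214.2),(238.6,226.8),(315.9,214.7),(328,227.1),(337.1,242),(230.3,240.5)])
t=np.linspace(0,2*np.pi,720)
def res(x,sx=0):
    T,R=capT(tp,Rt,x[0],x[1],x[2]);T=T+Rt[:,0]*x[3]
    H=[P(c,np.c_[rad*np.cos(t),rad*np.sin(t),0*t+z]@R.T+T) for rad,z in((.032,.036),(.032,.030),(.0315,0))]
    hull=cv2.convexHull(np.vstack(H).astype(np.float32))
    d=[cv2.pointPolygonTest(hull,tuple(map(float,p)),True) for p in pts]
    q=P(c,np.array([[-.025,-.007,.061],[-.025,.007,.061]])@R.T+T)
    return np.r_[d,q[:,1].mean()-215.5,(q[1,0]-q[0,0]-27.5 if True else 0)*.5]
for b0 in(0,15,30):
    o=least_squares(res,[np.radians(b0),0,.01,0],diff_step=1e-3,x_scale=[.1,.01,.01,.01]);print(np.degrees(o.x[0]),o.x[1:]*1000,o.cost,o.fun.round(1))
for b in(0,5,10,15,20,25,30):
    o=least_squares(lambda y:res(np.r_[np.radians(b),y]),[0,.01,0],diff_step=1e-3,x_scale=.01);print(b,o.x*1000,round(o.cost,2),o.fun.round(1))
```

```text
19.159618370555208 [ 0.80770619  7.01020183 -1.3910808 ] 0.5430348306800397 [ 0.1  0.1  0.1 -0.3  0.4 -0.3 -0.3 -0.   0.8]
19.164142959333166 [ 0.80455595  7.02460881 -1.39053272] 0.5430463099197024 [ 0.1  0.1  0.1 -0.3  0.4 -0.3 -0.3 -0.   0.8]
19.15590866109103 [ 0.80909403  7.0045315  -1.39051399] 0.5430468784495704 [ 0.1  0.1  0.1 -0.3  0.4 -0.3 -0.3 -0.   0.8]
0 [ 10.80718226 -23.89380599  -1.31619916] 201.96 [13.3  4.9 -2.   4.  -1.5 -6.  -5.8 10.5 -1.3]
5 [  7.58105329 -13.76991608  -1.33972537] 101.82 [ 9.7  3.5 -1.   2.7 -0.5 -3.9 -3.7  7.7 -0.7]
10 [ 4.54316082 -4.4938431  -1.37075961] 31.96 [ 5.4  1.6  0.   1.1  0.4 -2.  -1.9  4.8  0. ]
15 [ 2.42808574  1.84062598 -1.37857139] 4.46 [ 1.4  0.9  0.2  0.4  0.5 -1.  -0.9  2.   0.5]
20 [ 0.47068955  8.0151726  -1.39327424] 0.71 [-0.1 -0.1  0.  -0.5  0.3 -0.2 -0.1 -0.5  0.9]
25 [-1.54578912 13.46701385 -1.40531794] 9.22 [-1.7 -1.1 -0.3 -1.5  0.   0.4  0.4 -3.2  1.3]
30 [-3.3797907  17.14292339 -1.4123238 ] 31.92 [-3.2 -2.2 -0.7 -2.5 -0.5  0.7  0.6 -6.2  1.4]
```

```bash
python3 -m jog '[[0,0,0.015,0,1],[0,0,0.025,0,1],[0,0,0.03,0,1],[0,0,0.03,0,1],[0,0,0.02,0,1],[0,0,0.01,0,1],[0,0,0.003,0,1],[0,0,0,0,1],[0,0,0,0,1]]' 14 >/dev/null; python3 st.py; for i in 1 2 3 4; do python3 -m jog '[[0,0,0.0015,0,1]]' >/dev/null; python3 st.py; done
```

```text
15.7 [ 0.4266 -0.2975  0.0585] F [ 0.1 -0.1 -2.1] axial -1.9 lat u,v -1.0 -0.1 M [ 0.15 -0.03  0.  ] Ma -0.07 open 13.6 ang 107.1 pos along -a 104.8 q7 1.91
15.8 [ 0.4274 -0.2977  0.0575] F [ 0.9  2.7 11.7] axial 9.6 lat u,v 6.6 2.7 M [ 0.54 -0.24 -0.03] Ma -0.29 open 14.1 ang 107.1 pos along -a 106.0 q7 1.91
15.9 [ 0.429  -0.2976  0.0566] F [ 3.7  2.4 14.4] axial 10.6 lat u,v 10.4 2.4 M [ 0.78 -0.59 -0.07] Ma -0.45 open 13.9 ang 107.1 pos along -a 107.7 q7 1.91
16.0 [ 0.4305 -0.2976  0.0556] F [ 4.9  2.7 15.4] axial 10.9 lat u,v 11.9 2.7 M [ 0.89 -0.89 -0.02] Ma -0.46 open 14.1 ang 107.1 pos along -a 109.2 q7 1.91
16.1 [ 0.4317 -0.2975  0.0545] F [ 4.5  2.4 17.4] axial 12.8 lat u,v 12.6 2.4 M [ 0.88 -1.02 -0.08] Ma -0.51 open 14.2 ang 107.2 pos along -a 110.8 q7 1.91
```

Run:
```python
from h import *
from plant import r
L=[]
for n in("side","wrist"):
    im=r.snapshot(n)[:,:,::-1];cv2.imwrite(f"pics/{n}13.png",im)
    L.append(cv2.resize(im[290:420,180:370] if n=="side" else im[100:300,180:390],(400,400 if n!="side" else 274),interpolation=3))
L[0]=np.vstack([L[0],np.zeros((126,400,3),np.uint8)])
cv2.imwrite("pics/c13.png",np.hstack(L))
```

```text
(no output)
```

View pics/c13.png

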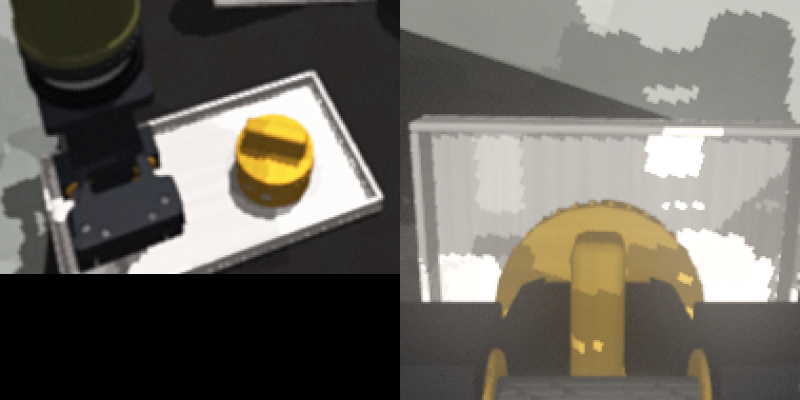

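```bash
for i in 1 2 3 4; do python3 -m jog '[[0,0.003,0,0,1]]' 10 >/dev/null; python3 st.py; done
cat > look.py <<'E'
from h import *
from plant import r
import sys
n=sys.argv[1];L=[]
for k in("wrist","top","side"):
    im=r.snapshot(k)[:,:,::-1];cv2.imwrite(f"pics/{n}{k}.png",im)
w=cv2.imread(f"pics/{n}wrist.png")[150:290,210:350];s=cv2.imread(f"pics/{n}side.png")[290:420,180:370]
cv2.imwrite(f"pics/{n}.png",np.hstack([cv2.resize(w,(400,400),interpolation=3),np.vstack([cv2.resize(s,(400,274),interpolation=3),np.zeros((126,400,3),np.uint8)])]))
E
python3 look.py a14
```

```text
16.3 [ 0.4329 -0.2967  0.054 ] F [2.4 1.7 8. ] axial 5.7 lat u,v 6.1 1.7 M [ 0.58 -0.38 -0.06] Ma -0.34 open 14.0 ang 107.1 pos along -a 111.8 q7 1.9
16.4 [ 0.4345 -0.2956  0.0534] F [1.7 2.1 3.7] axial 2.4 lat u,v 3.4 2.1 M [ 0.53 -0.19 -0.  ] Ma -0.27 open 14.0 ang 107.1 pos along -a 113.1 q7 1.9
16.5 [ 0.4361 -0.2947  0.0528] F [1.2 2.2 2.3] axial 1.4 lat u,v 2.2 2.2 M [ 0.38 -0.06 -0.05] Ma -0.23 open 14.2 ang 107.1 pos along -a 114.4 q7 1.9
16.6 [ 0.4377 -0.294   0.0521] F [0.4 0.7 0.7] axial 0.4 lat u,v 0.7 0.7 M [ 0.23  0.06 -0.03] Ma -0.14 open 13.8 ang 107.1 pos along -a 115.9 q7 1.9
```

View pics/a14.png

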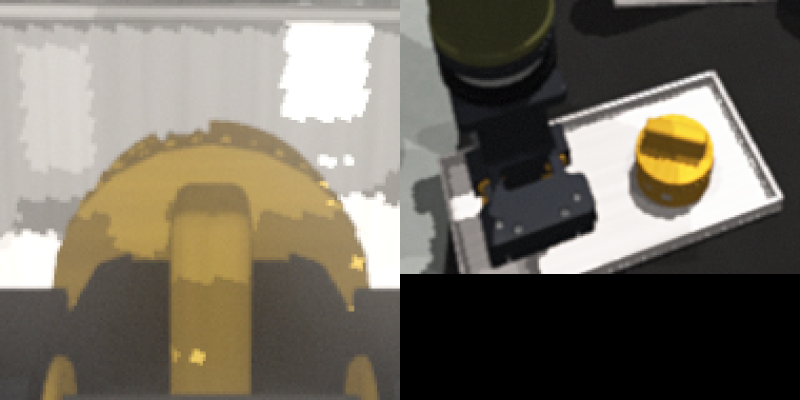

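Run:
```python
from beta import *
from scipy.optimize import least_squares
c=r.get_calibration("wrist");s=r.get_state();Rt=Ro.from_quat(s["eef_rot"]).as_matrix();tp=s["tool_pos"]
def f(x):
    T,R=capT(tp,Rt,*x);p=np.array([[-.025,0,.061],[-.025,0,.036],[-.032,0,.036],[-.0315,0,0]])@R.T+T
    return P(c,p)[:,1]-[224.2,214.8,200.5,192.7]
for b in(0,20):
    o=least_squares(f,[np.radians(b),0,.007],x_scale=[.1,.01,.01]);T,R=capT(tp,Rt,*o.x);print(np.degrees(o.x[0]),o.x[1:]*1000,o.fun.round(1),T.round(4),"rim low z",(T[2]-.0315*abs(np.sin(o.x[0]))).round(4))
```

```text
6.039866779115103 [-1.65515372 17.07491474] [ 0.5 -0.9 -0.2  0.5] [ 0.4413 -0.2929  0.0212] rim low z 0.0178
6.039866333071158 [-1.6551526  17.07491096] [ 0.5 -0.9 -0.2  0.5] [ 0.4413 -0.2929  0.0212] rim low z 0.0178
```

Run:
```python
from beta import *
c=r.get_calibration("wrist");s=r.get_state();Rt=Ro.from_quat(s["eef_rot"]).as_matrix();tp=s["tool_pos"]
b=cv2.imread('pics/a14wrist.png')[150:290,210:350];L=[]
t=np.linspace(0,6.283,90)
for be,rz in((0,.003),(8,.003),(0,.012),(8,.012)):
    im=cv2.convertScaleAbs(cv2.resize(b,(400,400),interpolation=3),alpha=1.2)
    T,R=capT(tp,Rt,np.radians(be),0,0);T=T+[0,0,rz+.0315*np.sin(np.radians(be))-T[2]]
    px=lambda p:((P(c,np.array(p)@R.T+T)-[210,150]+.5)*400/140-.5).round().astype(int)
    for rad,z,col in((.032,.036,(0,255,0)),(.0315,0,(255,0,0))):cv2.polylines(im,[px(np.c_[rad*np.cos(t),rad*np.sin(t),0*t+z])],True,col,1)
    for z,col in((.061,(0,0,255)),(.036,(255,0,255))):cv2.polylines(im,[px([[.025,-.007,z],[.025,.007,z],[-.025,.007,z],[-.025,-.007,z]])],True,col,1)
    cv2.putText(im,f"{be} {rz}",(5,290),0,.7,(0,0,0),2);L.append(im[:300])
cv2.imwrite('pics/b14.png',np.vstack([np.hstack(L[:2]),np.hstack(L[2:])]))
```

```text
(no output)
```

View pics/b14.png

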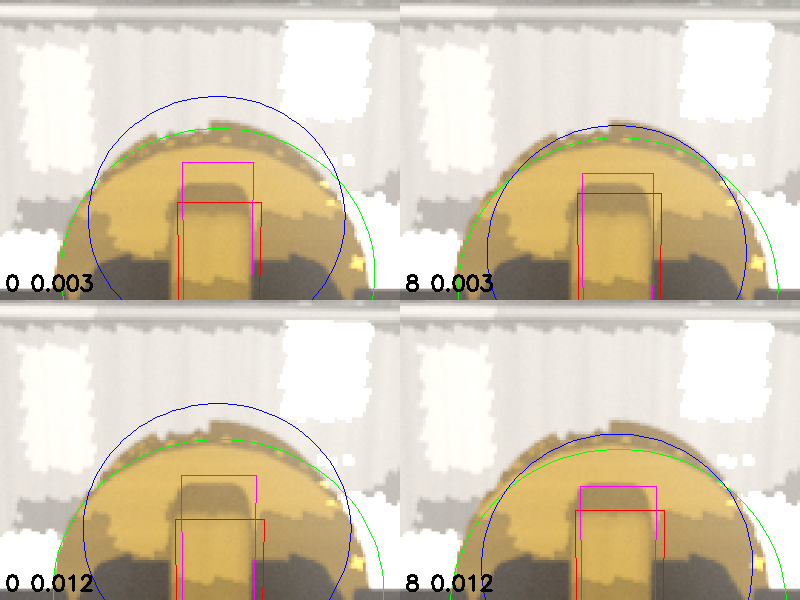

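```bash
for i in 1 2 3; do python3 -m jog '[[0,0.0025,0.0015,0,1]]' 10 >/dev/null; python3 st.py; done; python3 look.py a15
cat > ovt.py <<'E'
from beta import *
n=sys.argv[1];cands=eval(sys.argv[2])
c=r.get_calibration("wrist");s=r.get_state();Rt=Ro.from_quat(s["eef_rot"]).as_matrix();tp=s["tool_pos"]
b=cv2.imread(f'pics/{n}wrist.png')[150:290,210:350];L=[]
t=np.linspace(0,6.283,90)
for be,rz,sy in cands:
    im=cv2.convertScaleAbs(cv2.resize(b,(400,400),interpolation=3),alpha=1.2)
    T,R=capT(tp,Rt,np.radians(be),sy,0);T=T+[0,0,rz+.0315*abs(np.sin(np.radians(be)))-T[2]]
    px=lambda p:((P(c,np.array(p)@R.T+T)-[210,150]+.5)*400/140-.5).round().astype(int)
    for rad,z,col in((.032,.036,(0,255,0)),(.0315,0,(255,0,0))):cv2.polylines(im,[px(np.c_[rad*np.cos(t),rad*np.sin(t),0*t+z])],True,col,1)
    for z,col in((.061,(0,0,255)),(.036,(255,0,255))):cv2.polylines(im,[px([[.025,-.007,z],[.025,.007,z],[-.025,.007,z],[-.025,-.007,z]])],True,col,1)
    cv2.putText(im,f"{be} {rz} {sy}",(5,290),0,.7,(0,0,0),2);L.append(im[:300])
cv2.imwrite(f'pics/{n}o.png',np.vstack([np.hstack(L[:2]),np.hstack(L[2:])]))
E
python3 ovt.py a15 '[(0,.003,0),(4,.003,0),(0,.003,.003),(8,.003,.002)]'
```

```text
16.85 [ 0.4403 -0.2934  0.0504] F [3.  1.4 5.2] axial 3.0 lat u,v 5.2 1.4 M [ 0.4  -0.38 -0.05] Ma -0.25 open 14.2 ang 107.1 pos along -a 118.6 q7 1.9
16.95 [ 0.4412 -0.2928  0.0491] F [-3.5  0.4 13.8] axial 13.7 lat u,v 3.8 0.4 M [ 0.26  0.63 -0.03] Ma -0.16 open 14.0 ang 107.0 pos along -a 120.3 q7 1.9
17.05 [ 0.4421 -0.2926  0.0476] F [-4.8  0.5 14.8] axial 15.2 lat u,v 3.3 0.5 M [ 0.05  0.95 -0.03] Ma -0.05 open 13.6 ang 107.0 pos along -a 122.0 q7 1.89
```

View pics/a15o.png

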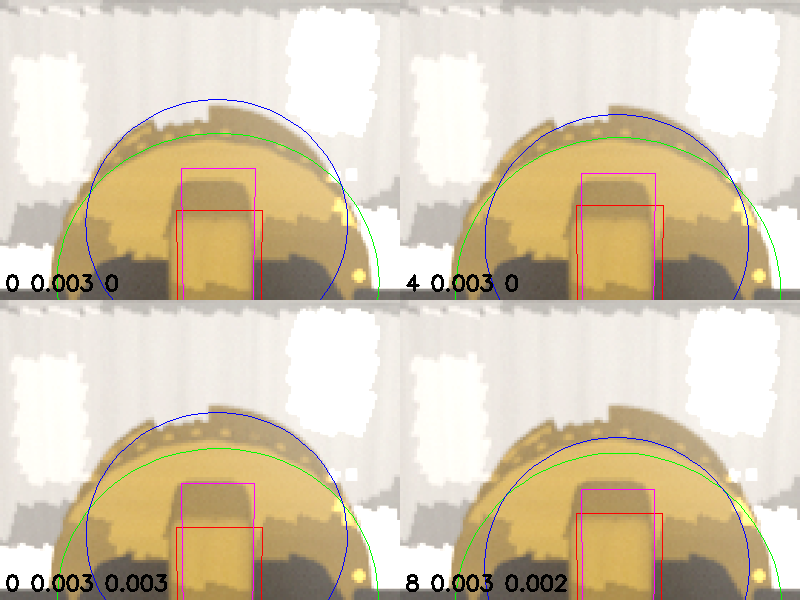

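```bash
python3 -m jog '[[0,-0.0003,-0.0008,0,1],[0,0,0,0,1]]' 6 >/dev/null; python3 st.py;  python3 look.py a16; python3 ovt.py a16 '[(0,.003,0),(2,.003,0),(0,.003,.0015),(2,.003,.0015)]'
```

```text
17.4 [ 0.4423 -0.2925  0.0475] F [-2.4  0.   3.7] axial 4.4 lat u,v -0.2 0.0 M [-0.07  0.43  0.04] Ma 0.07 open 14.1 ang 107.0 pos along -a 122.2 q7 1.9
```

View pics/a16o.png

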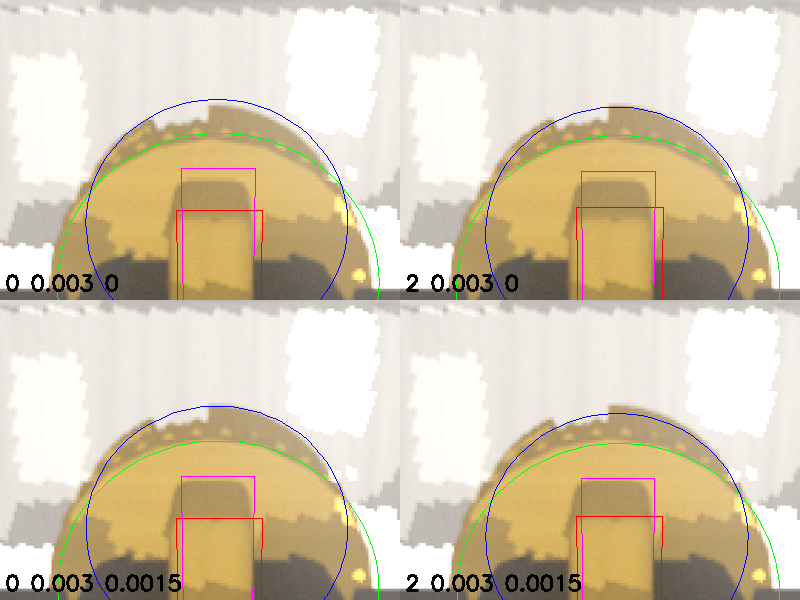

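View pics/a16side.png

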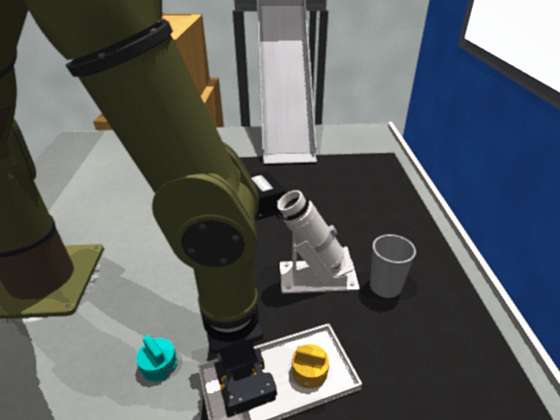

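The cap's rim fits flat on the tray floor, within about 2°. I release in small steps and withdraw straight up.

```bash
python3 -m jog '[[0,0,0,0,0.83],[0,0,0,0,0.81],[0,0,0,0,0.78],[0,0,0,0,0.72],[0,0,0,0,0.66],[0,0,0,0,0.6],[0,0,0,0,0.6]]' >/dev/null; python3 st.py; python3 -m jog '[[0,0,-0.004,0,0.6],[0,0,-0.01,0,0.6],[0,0,-0.02,0,0.6],[0,0,-0.03,0,0.6],[0,0,-0.03,0,0.6],[0,0,-0.03,0,0.6],[0,0,-0.03,0,0.6],[0,0,-0.02,0,0.6],[0,0,0,0,0.6],[0,0,0,0,0.6]]' >/dev/null; python3 st.py;python3 - <<'E'
from h import *
from plant import r
for n in("side","top","wrist"):
    cv2.imwrite(f"pics/{n}17.png",r.snapshot(n)[:,:,::-1])
E
```

```text
18.25 [ 0.444  -0.2918  0.0478] F [-0.2 -0.4 -0. ] axial 0.1 lat u,v -0.2 -0.4 M [0.06 0.05 0.01] Ma -0.02 open 35.1 ang 107.1 pos along -a 122.8 q7 1.9
19.25 [ 0.4438 -0.2919  0.2222] F [-0.  -0.9 -0.1] axial -0.1 lat u,v -0.1 -0.9 M [ 0.04 -0.03 -0.  ] Ma -0.02 open 35.0 ang 107.1 pos along -a -28.4 q7 2.03
```

View pics/wrist17.png

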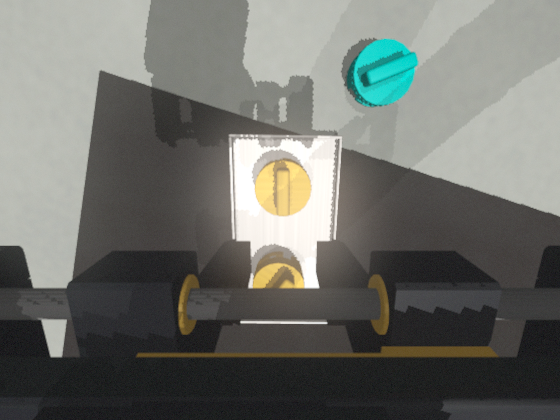

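View pics/side17.png

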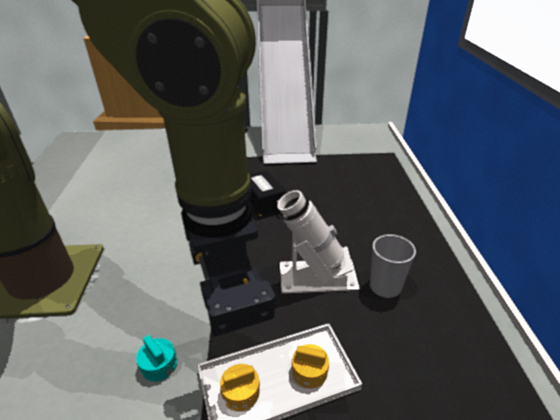

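View pics/top17.png

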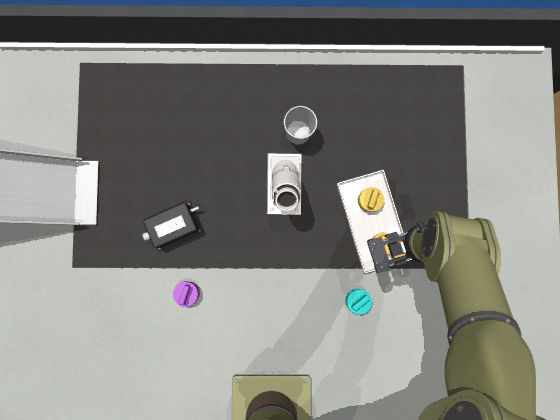

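The cap stands flat on its rim, bar up, in the free half of the tray: wrist (283,187), side (240,385). The spare (371,199), counter (171,226), cup (300,124) and look-alikes are at their starting pixels, and the robot touches nothing. I hand in.

Run:
```python
from plant import r
print(r.get_state()["clock"]);print(r.finish_job())
```

```text
19.4
the job is handed in; nothing more can be done
None
```

The brass cap is off the sleeve and stands on its rim, grip bar up, in the free half of the tray. I handed the job in at 19.4 s of the 42 s allowed.

**Opening:** I gripped the bar with the tool vertical, since moves cannot tilt it. I pushed the cap down the sleeve axis until it was firm and held it down at about 17–36 N. I turned it anticlockwise about 80° past both catches, and it lifted off along the axis. The axial push briefly reached 46 N at the first firm stop, and I backed it off.

**Placing:** The cap hung about 19° askew in the vertical fingers. I touched its low rim edge to the tray floor, tipped it down flat with at most about 17 N, then let go.

**Last checks:** The final side, top and wrist pictures show the cap standing flat. The spare, counter, gauge cup and look-alikes are at their starting pixels, and the force on the clear gripper is about 0 N.

**What did not agree:**
- **Turning:** the cap lagged the fingers by up to about 15°, so I judged the turn from wrist pictures rather than from the commanded yaw.
- **First lift:** it met up to 9 N of sideways friction until I eased the grip.
- **Rim contact:** the rim met the floor about 6 mm higher than predicted, so the cap had probably slipped a little in the fingers.

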